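Fit the sensor blade, close the sample heater and hold its shade lid up

ROBOT

A 6-joint arm with a two-finger parallel gripper is mounted at the origin on the work surface. World frame = base frame: x ahead of the robot, y to its left, z up, the work surface at z = 0. Lengths are in m, angles in rad, forces in N, time in s.
With the tool pointing down it reaches from about 0.35 to 0.85 m from the base axis. Payload 8.1 kg.
Tool frame: the origin (TCP) lies on the centre line of the jaws, within the pads' length; the fingertips stand 11 mm ahead of it and the grasp point (between the pads) lies 8 mm behind it (tip_reach is the z of the fingertips in the tool frame, in m); z points along the fingers, y is the direction in which the jaws open and shut (so a half turn about z gives the same grasp; the last joint's range is limited). The gripper opens to 93 mm and grips with 3 to 60 N. Pads are 15 mm wide; open, the fingers measure 128 mm over their backs; the gripper's body (75 mm by 188 mm) begins 65 mm behind the grasp point.
Start: joints at [1.228, 0.13, 1.488, -0, 1.523, -0.085], TCP at [0.153, 0.58, 0.23] pointing down, gripper open.
Joint ranges: [-2.96, 2.96], [-0.89, 2.26], [0.02, 2.5], [-1.34, 4.48], [0, 2.73], [-2.66, 2.66]. Speed limits (rad/s): [2.39, 2.39, 2.79, 3.14, 3.14, 3.14].

INTERFACE

Orientations are given as a rotation vector (axis times angle).
In Python, from plant import read_state, read_camera, camera_params, close_job, silhouettes, tip_of, tip_reach gives the robot as it stands.
- The arm moves only by the shell command python3 -m creep 'ROWS' [FORCE]. ROWS is JSON, a list of rows, each a list of 5 numbers: the shift along the tool's x, y, z in m, then the turn about the tool's z in rad, then the closure in counts, from 0 (fully open) to 255 (shut). In form: [[dx, dy, dz, twist, gripper], ...]. A call has 1 to 12 rows; each row shifts and turns the commanded pose from where the row before left it, along the tool's axes as they then stand; what a row does not reach is not made up. A row lasts 1/12 s, in which the tool goes at most 41.7 mm and 7.16 degrees, less where a joint would pass 70% of its speed; a pose out of reach is approached as far as the arm can. A call is refused whole if a number of a shift passes 0.0417 or a number of a turn 0.125, either way. A call with a gripper value outside its range is refused whole. The fingers move at their own pace and stop on an object; FORCE is the grip in N (left out, the last holds). Time passes only in rows, so rows that do not move let the fingers close. It gives the time, the measured TCP pose, the force and the opening at its end, in the units of the state.
- read_state(): the state, without advancing time (a new reading comes with each control period).
- read_camera(name): name is "scene" or "top" or "wrist"; returns the picture (480x640x3 uint8, red, green, blue); there is no depth.
- camera_params(name): a dict with "fov_y" (degrees; the focal length in pixels is half the picture's height over the tangent of half this angle, whatever the lens; pixels are square), "cx", "cy" (the principal point, pixels), "position" and "rotation" of the camera in the world. Camera axes: x right, y down, z forward; pixel columns grow to the right and rows downward; lengths in m; the calibration is good to about 2 mm. A picture is of the moment at which its call begins: read the wrist's pose just before it. camera_params takes no time and is no camera call; for the wrist camera it gives the pose at the moment of the call.
- close_job(): hands the job in, once; it reports no verdict.
Trained networks look in the newest picture that a camera, given by its name, has taken for a name from the list of things; names that differ only in an ending like _2 or _b are one class to them, and where a whole thing is asked for, a point or a joint stands for the part that bears it (a point fixed in the world has none). Each returns a list of dicts, best first, with "confidence" (0 to 1); they miss things now and then, are a little off and sometimes report something else, mostly with a low value. They report only what shows in the picture. A call takes as long as a camera call.
- silhouettes(camera, query): "region" (480x640 bool, what is visible of it) and "pixel" ([column, row] in pixels, amid what is visible of it).
- tip_of(camera, query): "pixel" ([column, row] in pixels: a listed point, or the origin of a listed thing).
The state is a dict: "t": time; "q": joint angles; "dq": joint speeds; "joint_torque": joint torques, N m; "tool_pos": TCP position; "orientation": TCP orientation; "force": force on the tool from outside, world axes, zero at the start; "wrist_torque": the same for the moment, N m; "opening": finger opening in m.
Only numpy, scipy, OpenCV 4.12 (cv2) and the standard library are available. Lean on these libraries where they do the work, as an engineer would, in place of code of your own. Each camera call takes 0.05 s, during which the arm holds its last target.

TASK

Slide the flat sensor blade down into the slot of the sample heater until its red handle sits on the deck, and leave it there. Then carry the two nested lids together to the heater and lower them gently as one into the round well, and finally lift the blue outer lid alone, straight up and clear above the orange knob, while the clear inner lid stays seated and undisturbed. Finish while still holding the outer lid level in the air, clear of everything; leave the jar, bottle and dish where they stand.

Things in the scene. Friction and masses are not known exactly. Their poses are not given: they have to be found in the camera images.
- heater: Sample heater, a fixed box 200 (x) x 280 (y) mm, grey base with vents, flat white deck 95 mm above its origin. Origin: centre of its underside, on the bench. Its own -y half of the deck has the round well, the +y half the slot. It does not move.
- well (a point): Centre of the mouth of the round well, at deck height (z 95 mm). The well is a vertical hole 77 mm in diameter, 45 mm deep, a copper plate and small white pans at its bottom; in the heater's frame at x 0, y -60 mm.
- slot (a point): Centre of the slot's mouth, at deck height (z 95 mm); in the heater's frame at x 0, y +78 mm. The slot is 43 mm long (along the heater's x) and 8 mm wide (along its y), 45 mm deep, with a 2 mm bevel, a red line along each side.
- blade: Flat sensor blade, 90 g, upright in the rack: steel blade 40 (x) x 5 (y) mm reaching 38 mm below the origin (bottom 6 mm: 32 mm in x), under a red handle block 48 (x) x 14 (y) x 46 (z) mm. Origin: centre of the handle's underside, at deck height when fully home. z points up the handle; both ways round are alike. Grip the handle across its 14 mm, from above.
- blade_rack: Fixed wooden block 80 (x) x 60 (y) x 50 mm with a through slot 44 x 9 mm (long along its x) in the middle of its top, where the blade starts, handle resting on the block. Origin: centre of its underside. The rack and the lid rest change sides from run to run.
- inner_lid: Clear round lid, 160 g: flange 92 mm wide, 6 mm thick; below it a bevelled plug 72 mm wide, 12 mm deep, fits the well; above, a 14 mm round stem and an orange flat-sided knob 22 (x) x 14 (y) mm, 45 to 71 mm above the origin (grip it on its 14 mm sides). Origin: centre of the flange's underside, at deck height when seated; z up. It carries the outer lid: lifting the knob lifts both.
- outer_lid: Blue round outer lid, 130 g: disc 104 mm wide, 5 mm thick, with a 32 mm hole through which stem and knob pass freely; 4 mm skirt (98 mm inside) around the inner flange; black collar 48 mm wide, 5 to 31 mm above the origin, to lift it by. Origin: centre of the disc's underside, lying loose 6 mm above the inner lid's origin. Nested, the knob's top is 34 mm above the collar's; z up.
- lid_rest: Fixed white block 120 x 120 x 20 mm with a 79 mm round through hole; the nested lids start seated in it, the inner lid's origin 20 mm above the bench. Origin: centre of its underside.
- amber_jar: Bystander: amber jar, 50 mm in diameter, 75 mm tall. Origin: centre of its underside.
- white_bottle: Bystander: white bottle with green cap, 48 mm in diameter, 110 mm tall. Origin: centre of its underside.
- dish: Bystander: white bowl, 70 mm in diameter, 40 mm tall. Origin: centre of its underside.

How it is judged:
On the way, in this order (a step that is already met when the one before it is completed fails the run):
1. the blade is fully home in the heater's slot and let go (z of blade in the frame of slot below 0.003 m and horizontal distance between blade and slot below 0.005 m and angle between the x axis of blade and the x axis of heater, either way round below 0.12 rad and angle between blade's own z axis and vertical below 0.08 rad and contact force between the fingers and blade below 0.05 N), for 0.2 s.
2. both lids, still nested, are seated in the well and the knob is let go (z of inner_lid in the frame of well below 0.003 m and horizontal distance between inner_lid and well below 0.006 m and angle between inner_lid's own z axis and vertical below 0.06 rad and z of outer_lid in the frame of inner_lid below 0.01 m and horizontal distance between outer_lid and inner_lid below 0.008 m and contact force between the fingers and inner_lid below 0.05 N), for 0.2 s.
At the end, for the whole second after the job is handed in: blade home in the slot (3 mm height, 5 mm centre, in line, upright); inner lid seated in the well (3 mm height, 6 mm centre, level 0.06 rad), untouched by the robot; the fingers hold the outer lid still, level within 0.2 rad, underside over 78 mm above the deck, touching nothing else (z of blade in the frame of slot below 0.003 m and horizontal distance between blade and slot below 0.005 m and angle between the x axis of blade and the x axis of heater, either way round below 0.12 rad and angle between blade's own z axis and vertical below 0.08 rad and z of inner_lid in the frame of well below 0.003 m and horizontal distance between inner_lid and well below 0.006 m and angle between inner_lid's own z axis and vertical below 0.06 rad and z of outer_lid in the frame of well above 0.078 m and angle between outer_lid's own z axis and vertical below 0.2 rad and linear speed of outer_lid below 0.03 m/s and contact force between the fingers and outer_lid above 1 N and contact force between each of outer_lid, the arm and inner_lid below 0.05 N and contact force between outer_lid and heater below 0.05 N and contact force between each of outer_lid, the arm and blade below 0.05 N and contact force between outer_lid and blade_rack below 0.05 N and contact force between outer_lid and lid_rest below 0.05 N); the arm keeps its last pose, push and grip.
It fails at once if the lids are parted by over 10 mm while the inner lid is not seated level in the well (4 mm height, 7 mm centre) (z of outer_lid in the frame of inner_lid above 0.016 m and (z of inner_lid in the frame of well above 0.004 m or horizontal distance between inner_lid and well above 0.007 m or angle between inner_lid's own z axis and vertical above 0.1 rad)).
It fails at once if the lids are dropped into the well (over 0.35 m/s in the last 30 mm) (horizontal distance between inner_lid and well below 0.02 m and z of inner_lid in the frame of well below 0.03 m and linear speed of inner_lid above 0.35 m/s).
It fails at once if the amber jar is moved more than 20 mm or tipped (distance of amber_jar from where it was at the start of the episode above 0.02 m or angle between amber_jar's own z axis and vertical above 0.3 rad).
It fails at once if the white bottle is moved more than 20 mm or tipped (distance of white_bottle from where it was at the start of the episode above 0.02 m or angle between white_bottle's own z axis and vertical above 0.3 rad).
It fails at once if the white dish is moved more than 20 mm or tipped (distance of dish from where it was at the start of the episode above 0.02 m or angle between dish's own z axis and vertical above 0.3 rad).
It also fails if it takes over 67 s, if anything falls off the work surface, if the arm or the gripper's body presses on something with over 40 N, if the wrist force passes 120 N, or if a joint passes its speed limit or range.

## Working session

There is one attempt and no reset: what is moved stays moved. The work goes in short steps, Python scripts to look and compute and a shell command to move; the robot and the scene stay as the last step left them, time stands still between calls to the robot, and variables do not carry over. Pictures are saved under pics/ and viewed, and the job is handed in when it is done.

```bash
ls; mkdir -p pics; python3 - <<'E'
from plant import *
import cv2
s=read_state();print(s['t'],s['tool_pos'],s['orientation'],s['opening'],s['force'])
for c in ['scene','top','wrist']:
    im=read_camera(c);cv2.imwrite(f'pics/{c}0.png',im[:,:,::-1])
    p=camera_params(c);print(c,p)
    for n in ['well','slot','blade','inner_lid','outer_lid','heater','lid_rest','blade_rack','amber_jar','white_bottle','dish']:
        r=tip_of(c,n)
        print(n,[(x['pixel'],round(x['confidence'],2)) for x in r[:2]])
print(read_state()['t'])
E
```

```text
pics
0.0 [0.15277393 0.5796347  0.22855487] [-4.03787374e-01 -3.11514700e+00  2.93227647e-03] 0.09306929152689754 [ 0.33083858 -0.6702954   0.57627437]
scene {'fov_y': 56.106023619421244, 'cx': 320.97288620329107, 'cy': 240.27116283877766, 'position': array([ 0.9074066 , -0.41601916,  0.92341172]), 'rotation': array([-2.438513  , -0.76032664,  0.24934708])}
well [([315.7, 264.8], 0.78), ([337.9, 218.6], 0.55)]
slot [([339.9, 219.4], 0.82)]
blade [([332.5, 159.7], 0.63), ([335.5, 169.7], 0.63)]
inner_lid [([176.2, 371.9], 0.73)]
outer_lid [([177.9, 372.3], 0.6)]
heater [([326.0, 263.6], 0.87)]
lid_rest []
blade_rack [([332.6, 168.5], 0.58)]
amber_jar [([426.4, 215.1], 0.6), ([333.6, 160.0], 0.24)]
white_bottle [([266.7, 441.9], 0.71), ([398.0, 164.5], 0.64)]
dish [([399.3, 161.9], 0.59)]
top {'fov_y': 49.7121345068548, 'cx': 321.027159257151, 'cy': 233.97720349798726, 'position': array([0.39024402, 0.0680907 , 1.23538522]), 'rotation': array([-2.1410932 ,  2.14902801, -0.21862304])}
well [([344.2, 232.6], 0.86)]
slot [([277.2, 239.2], 0.89)]
blade [([194.5, 305.3], 0.61)]
inner_lid []
outer_lid [([478.0, 281.4], 0.57)]
heater [([315.9, 241.5], 0.8)]
lid_rest []
blade_rack [([198.2, 308.2], 0.59)]
amber_jar [([196.3, 191.8], 0.73)]
white_bottle [([470.6, 189.9], 0.73)]
dish [([146.4, 252.8], 0.74), ([472.9, 192.4], 0.29)]
wrist {'fov_y': 58.459306492637914, 'cx': 324.3184663681584, 'cy': 244.50993648325115, 'position': array([0.07250915, 0.6021181 , 0.3851744 ]), 'rotation': array([2.28508055, 1.76153478, 0.27440018])}
well []
slot []
blade []
inner_lid []
outer_lid []
heater []
lid_rest []
blade_rack []
amber_jar []
white_bottle []
dish []
1.8
```

View pics/scene0.png

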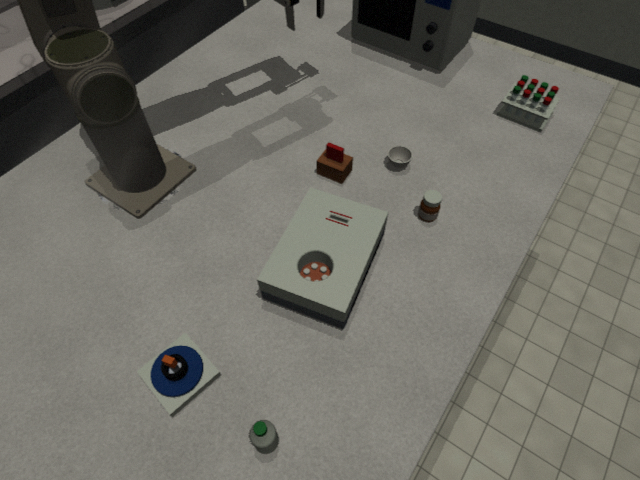

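View pics/top0.png

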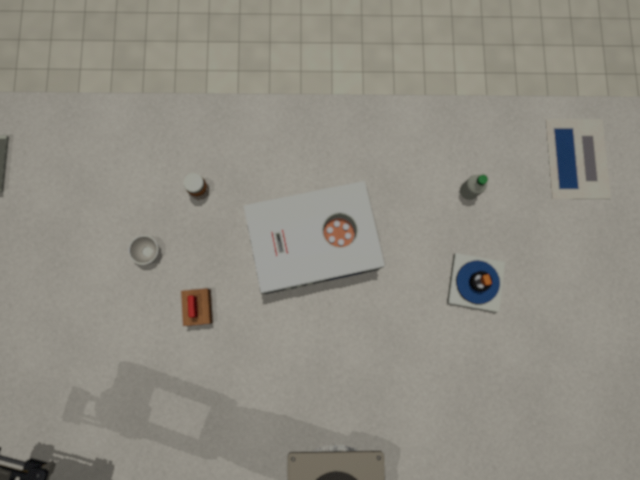

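View pics/wrist0.png

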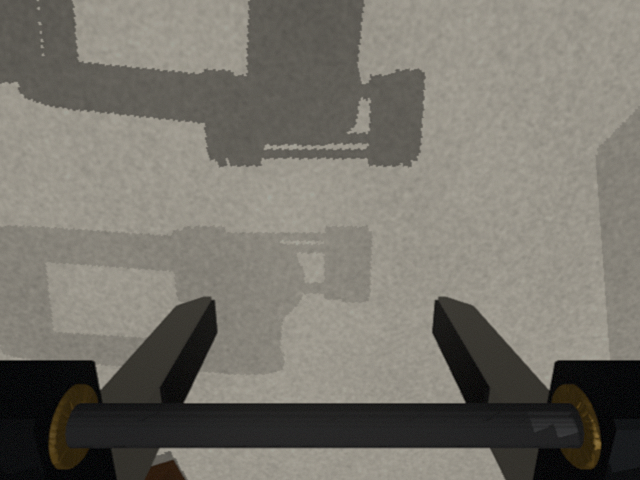

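```bash
cat > h.py <<'E'
import numpy as np, cv2, json
from plant import *
from scipy.spatial.transform import Rotation as R
def cam(c):
    p=camera_params(c); f=240/np.tan(np.radians(p['fov_y'])/2)
    return dict(f=f,cx=p['cx'],cy=p['cy'],C=np.array(p['position']),R=R.from_rotvec(p['rotation']).as_matrix())
def back(k,px,z):
    d=k['R']@np.array([(px[0]-k['cx'])/k['f'],(px[1]-k['cy'])/k['f'],1.])
    return (k['C']+d*(z-k['C'][2])/d[2])[:2]
def proj(k,P):
    c=(np.atleast_2d(P)-k['C'])@k['R']
    return np.c_[k['f']*c[:,0]/c[:,2]+k['cx'],k['f']*c[:,1]/c[:,2]+k['cy']]
def st():
    s=read_state();m=R.from_rotvec(s['orientation']).as_matrix()
    print('t %.2f'%s['t'],'pos',np.round(s['tool_pos'],4),'yaw_x %.4f'%np.arctan2(m[1,0],m[0,0]),'zaxis',np.round(m[:,2],4),'q',np.round(s['q'],2),'op %.4f'%s['opening'],'F',np.round(s['force'],1))
    return s,m
def goto(x,y,yaw=None,z=None):
    """tool-frame displacement to reach world target; yaw = wanted direction of tool x (mod pi)"""
    s,m=st(); d=np.array([x,y,s['tool_pos'][2] if z is None else z])-s['tool_pos']
    out=m.T@d; tw=0
    if yaw is not None:
        cur=np.arctan2(m[1,0],m[0,0]); dy=(yaw-cur+np.pi/2)%np.pi-np.pi/2; tw=-dy
    print('tool-frame shift',np.round(out,4),'twist',round(tw,4))
E
python3 - <<'E'
from h import *
s,m=st();print(m)
kt=cam('top');ks=cam('scene');kw=cam('wrist')
for n,z,a,b in [('well',.095,(344.2,232.6),(315.7,264.8)),('slot',.095,(277.2,239.2),(339.9,219.4)),('blade',.05,(194.5,305.3),(335.5,169.7)),('rack',0,(198.2,308.2),(332.6,168.5)),('lid',.026,(478,281.4),(177,372)),('jar',0,(196.3,191.8),(426.4,215.1)),('bottle',0,(470.6,189.9),(266.7,441.9)),('dish',0,(146.4,252.8),(399.3,161.9))]:
    print(n,back(kt,a,z).round(4),back(ks,b,z).round(4))
print('cam in tool',m.T@(kw['C']-s['tool_pos']), m.T@kw['R'])
E
```

```text
t 1.80 pos [0.153  0.5802 0.2296] yaw_x 2.8838 zaxis [ 0.e+00  1.e-04 -1.e+00] q [ 1.23  0.13  1.49 -0.    1.52 -0.09] op 0.0930 F [-0.8  0.2 -0.1]
[[-9.66949259e-01  2.54968880e-01  3.56726614e-05]
 [ 2.54968881e-01  9.66949258e-01  5.31274493e-05]
 [-2.09478073e-05  6.04669662e-05 -9.99999998e-01]]
well [ 0.592  -0.0197] [ 0.6012 -0.0077]
slot [0.5773 0.1299] [0.5764 0.1246]
blade [0.434 0.317] [0.4577 0.2855]
rack [0.4291 0.3187] [0.4227 0.3249]
lid [ 0.4872 -0.3391] [ 0.4909 -0.3402]
jar [0.7102 0.3329] [0.7154 0.3248]
bottle [ 0.7161 -0.3426] [ 0.717  -0.3373]
dish [0.5604 0.4457] [0.5644 0.4525]
cam in tool [ 0.08339097  0.00068561 -0.1555304 ] [[ 5.88752466e-04 -9.52882464e-01 -3.03339188e-01]
 [ 9.99999651e-01  3.81017120e-04  7.44011115e-04]
 [-5.93377720e-04 -3.03339520e-01  9.52882355e-01]]
```

```bash
python3 - <<'E'
from h import *
im=cv2.imread('pics/top0.png')
k=cam('top')
a=cv2.resize(im[280:335,165:230],None,fx=8,fy=8,interpolation=cv2.INTER_CUBIC)
b=cv2.resize(im[175:300,235:395],None,fx=4,fy=4,interpolation=cv2.INTER_CUBIC)
cv2.imwrite('pics/za.png',a);cv2.imwrite('pics/zb.png',b)
hsv=cv2.cvtColor(im,cv2.COLOR_BGR2HSV)
red=((hsv[...,0]<6)|(hsv[...,0]>172))&(hsv[...,1]>150)&(hsv[...,2]>60)
n,l,stt,c=cv2.connectedComponentsWithStats(red.astype(np.uint8))
for i in range(1,n):
    if stt[i,4]>8: 
        print(stt[i],c[i],cv2.minAreaRect(np.argwhere(l==i)[:,::-1].astype(np.float32)))
E
```

```text
[188 296   8  22 156] [191.29487179 306.37179487] ((191.5, 306.5), (21.0, 7.0), 90.0)
```

View pics/za.png

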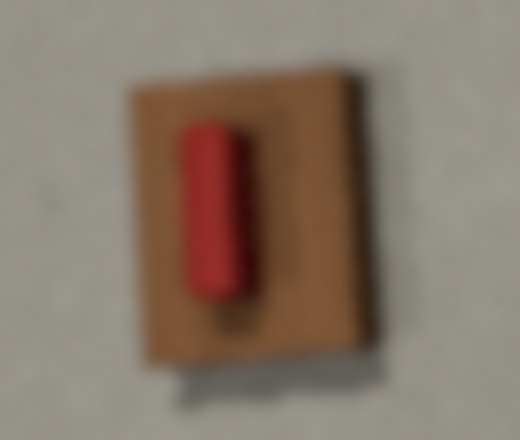

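View pics/zb.png

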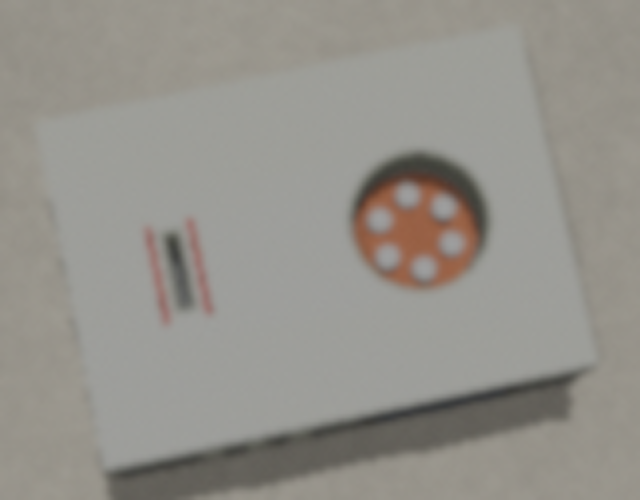

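```bash
python3 - <<'E'
from h import *
k=cam('top')
def u(p,o,s): return ((p[0]+.5)/s-.5+o[0],(p[1]+.5)/s-.5+o[1])
d=np.array([back(k,u(p,(235,175),4),.095) for p in [(38,120),(520,25),(595,368),(105,470)]])
print(d.round(4),'c',d.mean(0).round(4))
ey=(d[0]-d[1]+d[3]-d[2])/2; ex=(d[0]-d[3]+d[1]-d[2])/2
print('len',np.linalg.norm(ey),np.linalg.norm(ex),'yaw',np.arctan2(-ey[0],ey[1]),np.arctan2(ex[1],ex[0]))
yaw=np.arctan2(-ey[0],ey[1]);Rm=np.array([[np.cos(yaw),-np.sin(yaw)],[np.sin(yaw),np.cos(yaw)]])
print('well',d.mean(0)+Rm@[0,-.06],'slot',d.mean(0)+Rm@[0,.078])
print('slot px',back(k,u((179,271),(235,175),4),.095),'wellpx',back(k,u((421,220),(235,175),4),.095))
r=np.array([back(k,u(p,(165,280),8),.05) for p in [(132,88),(345,70),(365,345),(145,362)]])
ey=(r[0]-r[1]+r[3]-r[2])/2; ex=(r[0]-r[3]+r[1]-r[2])/2
print('rack',r.mean(0),np.linalg.norm(ey),np.linalg.norm(ex),'yaw',np.arctan2(-ey[0],ey[1]),np.arctan2(ex[1],ex[0]))
h=np.array([back(k,u(p,(165,280),8),.096) for p in [(182,122),(228,122),(238,300),(190,300)]])
print('handle',h.mean(0),h)
c=h.mean(0)
goto(c[0],c[1],np.arctan2(ex[1],ex[0]),.23)
E
```

```text
[[ 0.6561  0.2047]
 [ 0.7119 -0.0681]
 [ 0.5153 -0.1057]
 [ 0.4601  0.1646]] c [0.5859 0.0489]
len 0.277142604148703 0.20010135041635704 yaw 0.20144511565933954 0.1957243738022212
well [ 0.59786076 -0.00990711] slot [0.57024897 0.12530231]
slot px [0.57011278 0.1250381 ] wellpx [ 0.59882926 -0.01007033]
rack [0.43133946 0.31488344] 0.06052322775938778 0.07694891513781585 yaw 0.0754499959883993 0.09497028494663999
handle [0.43108503 0.3153848 ] [[0.45498858 0.32366681]
 [0.45493115 0.31126598]
 [0.40717223 0.30687887]
 [0.40724816 0.31972756]]
t 1.80 pos [0.153  0.5802 0.2296] yaw_x 2.8838 zaxis [ 0.e+00  1.e-04 -1.e+00] q [ 1.23  0.13  1.49 -0.    1.52 -0.09] op 0.0930 F [-0.8  0.2 -0.1]
tool-frame shift [-0.3364 -0.1852 -0.0004] twist -0.3528
```

```bash
python3 -m creep '[[-0.034,-0.0185,0,0,0],[-0.034,-0.0185,0,0,0],[-0.034,-0.0185,0,0,0],[-0.034,-0.0185,0,0,0],[-0.034,-0.0185,0,0,0],[-0.034,-0.0185,0,0,0],[-0.034,-0.0185,0,0,0],[-0.034,-0.0185,0,0,0],[-0.034,-0.0185,0,0,0],[-0.030,-0.0185,0,-0.115,0],[0,0,0,-0.115,0],[0,0,0,-0.115,0]]'; python3 - <<'E'
from h import *
import time
goto(.4311,.3154,.088)
k=cam('wrist');im=read_camera('wrist');cv2.imwrite('pics/w1.png',im[:,:,::-1])
print(proj(k,[[.4311,.3154,.096],[.4311,.3154,.05]]))
for n in ['blade','blade_rack']: print(n,[(x['pixel'],x['confidence']) for x in tip_of('wrist',n)])
E
```

```text
t: 2.8
tool_pos: [0.4322, 0.3137, 0.2296]
orientation: [-0.14, 3.138, -0.0]
force: [0.3, -0.1, 0.8]
opening: 0.093
t 2.80 pos [0.4322 0.3137 0.2296] yaw_x -3.0527 zaxis [ 2.e-04 -2.e-04 -1.e+00] q [ 0.53 -0.05  1.67 -0.    1.52 -1.13] op 0.0930 F [ 0.3 -0.1  0.8]
tool-frame shift [ 0.001   0.0018 -0.    ] twist 0.0009
[[326.45009831 230.99184145]
 [326.16419362 215.30989111]]
blade []
blade_rack [([328.6, 204.9], 0.92)]
```

View pics/w1.png

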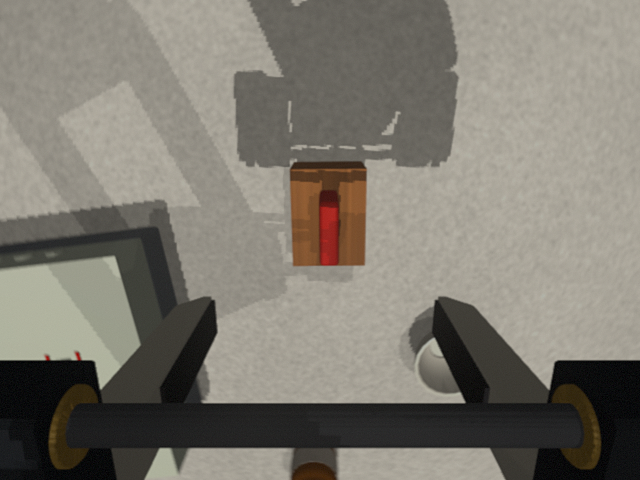

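```bash
python3 - <<'E'
from h import *
k=cam('wrist');im=cv2.imread('pics/w1.png')
cv2.imwrite('pics/zw1.png',cv2.resize(im[155:275,280:380],None,fx=5,fy=5,interpolation=cv2.INTER_CUBIC))
E
```

```text
(no output)
```

View pics/zw1.png

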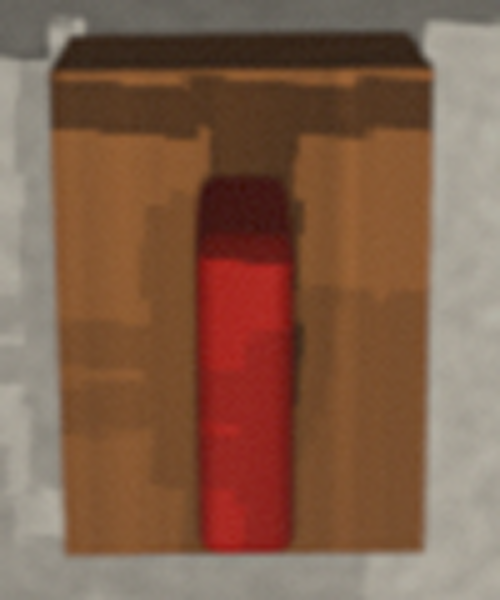

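```bash
python3 - <<'E'
from h import *
k=cam('wrist')
u=lambda p:((p[0]+.5)/5-.5+280,(p[1]+.5)/5-.5+155)
s,m=st()
for p,z in [((198,400),.096),((292,400),.096),((245.5,240),.096),((245.5,550),.096),((245.5,178),.05),((53,70),.05),((432,70),.05),((66,552),.05),((425,552),.05)]:
    w=back(k,u(p),z); print(p,w.round(4),'tool',(m.T@np.r_[w-s['tool_pos'][:2],0]).round(4))
E
```

```text
t 2.95 pos [0.4308 0.3154 0.2297] yaw_x -3.0578 zaxis [ 0.e+00  1.e-04 -1.e+00] q [ 0.54 -0.05  1.67  0.    1.52 -1.12] op 0.0931 F [-0.3  0.8 -0.5]
(198, 400) [0.4327 0.3123] tool [-0.0016 -0.0033 -0.    ]
(292, 400) [0.4316 0.3255] tool [-0.0016  0.0099  0.    ]
(245.5, 240) [0.4093 0.317 ] tool [ 0.0213  0.0033 -0.    ]
(245.5, 550) [0.4545 0.3209] tool [-0.024   0.0035  0.    ]
(245.5, 178) [0.4092 0.3174] tool [ 0.0214  0.0038 -0.    ]
(53, 70) [0.3949 0.2862] tool [ 0.0383 -0.0262 -0.    ]
(432, 70) [0.3899 0.3448] tool [0.0383 0.0327 0.    ]
(66, 552) [0.4743 0.2931] tool [-0.0415 -0.0259 -0.    ]
(425, 552) [0.4693 0.3527] tool [-0.0415  0.0339  0.    ]
```

```bash
cat >> h.py <<'E'
def redrect(name,z,box):
    s,m=st(); k=cam('wrist');im=read_camera('wrist')[:,:,::-1];cv2.imwrite('pics/%s.png'%name,im)
    x0,y0,x1,y1=box
    h=cv2.cvtColor(im,cv2.COLOR_BGR2HSV).astype(int)
    r=((h[...,0]<7)|(h[...,0]>172))&(h[...,1]>150)&(h[...,2]>105)
    mk=np.zeros_like(r);mk[y0:y1,x0:x1]=r[y0:y1,x0:x1]
    P=np.argwhere(mk)[:,::-1]
    lo,hi=np.percentile(P,1,0),np.percentile(P,99,0); print('px',P.min(0),P.max(0),len(P))
    W=np.array([back(k,p,z) for p in P]).astype(np.float32)
    rc=cv2.minAreaRect(W*1000);print('rect mm',rc)
    c=np.array(rc[0])/1000; print('in tool',(m.T@np.r_[c-s['tool_pos'][:2],0]).round(4))
    return s,m,k,im
E
python3 - <<'E'
from h import *
redrect('w2',.096,(280,150,380,280))
E
```

```text
t 2.95 pos [0.4308 0.3154 0.2297] yaw_x -3.0578 zaxis [ 0.e+00  1.e-04 -1.e+00] q [ 0.54 -0.05  1.67  0.    1.52 -1.12] op 0.0931 F [-0.3  0.8 -0.5]
px [317 206] [335 266] 1069
rect mm ((433.8231201171875, 317.1208190917969), (44.07533645629883, 12.856990814208984), 5.263777256011963)
in tool [-0.0031  0.0014  0.    ]
```

```bash
python3 -m creep '[[-0.0015,0.0014,0.03,0.005,0],[0,0,0.03,0,0],[0,0,0.03,0,0],[0,0,0,0,0],[0,0,0,0,0]]'; python3 - <<'E'
from h import *
redrect('w3',.096,(250,100,400,470))
E
```

```text
t: 3.42
tool_pos: [0.4304, 0.3168, 0.1383]
orientation: [0.127, -3.135, 0.003]
force: [0.5, 0.7, 0.3]
opening: 0.0931
t 3.42 pos [0.4304 0.3168 0.1383] yaw_x -3.0607 zaxis [-0.0036 -0.0022 -1.    ] q [ 0.54  0.02  1.77 -0.    1.35 -1.11] op 0.0931 F [0.5 0.7 0.3]
px [311 249] [337 330] 1376
rect mm ((434.30279541015625, 317.113525390625), (44.02867126464844, 13.1024169921875), 5.172439098358154)
in tool [-0.004  0.    -0.   ]
```

View pics/w3.png

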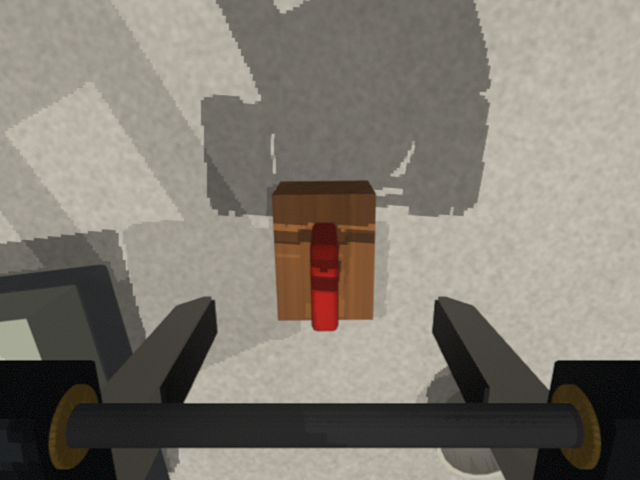

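```bash
python3 -m creep '[[-0.002,0,0.03,-0.01,0],[0,0,0.03,0,0],[0,0,0.01,0,0],[0,0,0,0,0],[0,0,0,0,0]]'; python3 - <<'E'
from h import *
redrect('w4',.096,(250,100,400,470))
E
```

```text
t: 3.88
tool_pos: [0.4347, 0.3179, 0.0714]
orientation: [-0.144, 3.137, 0.001]
force: [0.1, -0.2, 0.5]
opening: 0.0929
t 3.88 pos [0.4347 0.3179 0.0714] yaw_x -3.0497 zaxis [ 1.e-03  6.e-04 -1.e+00] q [ 0.54  0.1   1.82 -0.    1.22 -1.13] op 0.0929 F [ 0.1 -0.2  0.5]
px [303 293] [340 402] 901
rect mm ((431.67071533203125, 316.80157470703125), (43.074649810791016, 13.128819465637207), 5.2555131912231445)
in tool [ 0.0031 -0.0008 -0.    ]
```

View pics/w4.png

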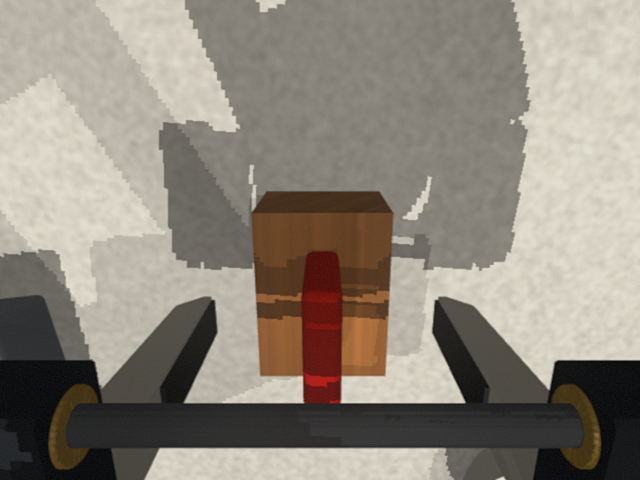

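```bash
python3 -m creep '[[0,0,0,0,0],[0,0,0,0,0]]'; python3 - <<'E'
from h import *
st()
E
```

```text
t: 4.1
tool_pos: [0.4354, 0.3182, 0.0719]
orientation: [-0.145, 3.135, 0.003]
force: [0.3, 0.1, 0.1]
opening: 0.093
t 4.10 pos [0.4354 0.3182 0.0719] yaw_x -3.0495 zaxis [ 0.0029  0.0018 -1.    ] q [ 0.54  0.1   1.82  0.    1.22 -1.13] op 0.0930 F [0.3 0.1 0.1]
```

```bash
python3 -m creep '[[0.003,-0.001,0.004,0,0],[0,0,0,0,0],[0,0,0,0,0],[0,0,0,0,0]]'; python3 - <<'E'
from h import *
goto(.432,.317,.09,.068)
E
```

```text
t: 4.43
tool_pos: [0.431, 0.316, 0.0656]
orientation: [0.145, -3.138, 0.0]
force: [-0.5, 0.7, 0.5]
opening: 0.0931
t 4.43 pos [0.431  0.316  0.0656] yaw_x -3.0494 zaxis [-1.e-04 -1.e-04 -1.e+00] q [ 0.54  0.1   1.83 -0.    1.21 -1.13] op 0.0931 F [-0.5  0.7  0.5]
tool-frame shift [-0.0011  0.0009 -0.0024] twist 0.0022
```

```bash
python3 -m creep '[[0,0,0,0,255],[0,0,0,0,255],[0,0,0,0,255],[0,0,0,0,255],[0,0,0,0,255],[0,0,0,0,255],[0,0,0,0,255],[0,0,0,0,255]]' 30; python3 - <<'E'
from h import *
st()
E
```

```text
t: 5.1
tool_pos: [0.4312, 0.3161, 0.0657]
orientation: [-0.145, 3.138, 0.0]
force: [0.8, -0.4, -0.7]
opening: 0.0446
t 5.10 pos [0.4312 0.3161 0.0657] yaw_x -3.0494 zaxis [ 0.  0. -1.] q [ 0.54  0.1   1.83  0.    1.21 -1.13] op 0.0446 F [ 0.8 -0.4 -0.7]
```

```bash
python3 -m creep '[[0,0,0,0,255],[0,0,0,0,255],[0,0,0,0,255],[0,0,0,0,255],[0,0,0,0,255],[0,0,0,0,255],[0,0,0,0,255],[0,0,0,0,255]]' 30; python3 - <<'E'
from h import *
st()
E
```

```text
t: 5.77
tool_pos: [0.4311, 0.3161, 0.0656]
orientation: [0.145, -3.138, -0.0]
force: [-0.8, -0.6, -0.5]
opening: 0.0137
t 5.77 pos [0.4311 0.3161 0.0656] yaw_x -3.0494 zaxis [-0.  0. -1.] q [ 0.54  0.1   1.83  0.    1.21 -1.13] op 0.0137 F [-0.8 -0.6 -0.5]
```

```bash
python3 -m creep '[[0,0,-0.01,0,255],[0,0,-0.03,0,255],[0,0,-0.03,0,255],[0,0,-0.03,0,255],[0,0,-0.02,0,255],[0,0,0,0,255],[0,0,0,0,255],[0,0,0,0,255]]'; python3 - <<'E'
from h import *
s,m,k,im=redrect('w5',.23,(250,100,400,470))
goto(.5702,.1252,.198)
E
```

```text
t: 6.43
tool_pos: [0.4307, 0.3158, 0.185]
orientation: [0.145, -3.137, 0.001]
force: [0.4, -0.0, -1.3]
opening: 0.0139
t 6.43 pos [0.4307 0.3158 0.185 ] yaw_x -3.0494 zaxis [-9.e-04 -5.e-04 -1.e+00] q [ 0.54 -0.02  1.73 -0.    1.44 -1.13] op 0.0139 F [ 0.4 -0.  -1.3]
px [309 389] [342 400] 249
rect mm ((430.62030029296875, 316.3734130859375), (3.9473862648010254, 10.036052703857422), 4.694826126098633)
in tool [ 0.      0.0006 -0.    ]
t 6.48 pos [0.4303 0.3155 0.1842] yaw_x -3.0494 zaxis [-0.0021 -0.0013 -1.    ] q [ 0.54 -0.02  1.73 -0.    1.44 -1.13] op 0.0136 F [ 0.7  0.5 -1.3]
tool-frame shift [-0.1218 -0.2024 -0.    ] twist -0.1058
```

View pics/w5.png

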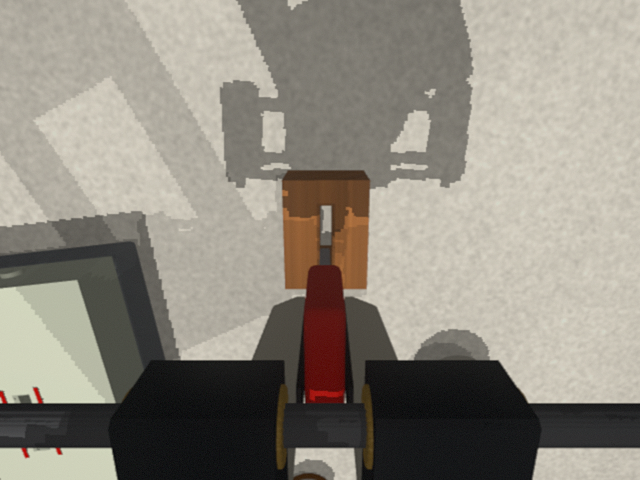

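```bash
python3 - <<'E'
from h import *
s,m=st();k=cam('wrist')
for off in (-.003,0,.003):
    for sx in (.024,):
        P=s['tool_pos']+m@np.array([sx+off,0,.0156]); print(off,proj(k,P))
e=np.array([np.cos(.198),np.sin(.198)])
goto(*(np.array([.5702,.1252])+.05*e),.198)
E
```

```text
t 6.48 pos [0.4303 0.3155 0.1842] yaw_x -3.0494 zaxis [-0.0021 -0.0013 -1.    ] q [ 0.54 -0.02  1.73 -0.    1.44 -1.13] op 0.0136 F [ 0.7  0.5 -1.3]
-0.003 [[323.70016522 261.83750046]]
0 [[323.70135551 255.15313639]]
0.003 [[323.70255783 248.40119418]]
t 6.48 pos [0.4303 0.3155 0.1842] yaw_x -3.0494 zaxis [-0.0021 -0.0013 -1.    ] q [ 0.54 -0.02  1.73 -0.    1.44 -1.13] op 0.0136 F [ 0.7  0.5 -1.3]
tool-frame shift [-0.1715 -0.1971 -0.0002] twist -0.1058
```

```bash
python3 -m creep '[[-0.0245,-0.0282,0,0,255],[-0.0245,-0.0282,0,0,255],[-0.0245,-0.0282,0,0,255],[-0.0245,-0.0282,0,0,255],[-0.0245,-0.0282,0,0,255],[-0.0245,-0.0282,0,0,255],[-0.0245,-0.0282,0,0,255],[0,0,0,-0.105,255],[0,0,0,0,255],[0,0,0,0,255]]'; python3 - <<'E'
from h import *
s,m=st();k=cam('wrist');im=read_camera('wrist')[:,:,::-1];cv2.imwrite('pics/w6.png',im)
import pickle;pickle.dump((s,m,k),open('w6.pkl','wb'))
print(tip_of('wrist','slot'),proj(k,[.5702,.1252,.095]))
E
```

```text
t: 7.32
tool_pos: [0.619, 0.1351, 0.1835]
orientation: [0.304, -3.123, -0.0]
force: [0.1, 0.5, 0.8]
opening: 0.0138
t 7.32 pos [0.619  0.1351 0.1835] yaw_x -2.9476 zaxis [-3.7e-03 -1.0e-04 -1.0e+00] q [ 0.13  0.25  1.44  0.    1.46 -1.63] op 0.0138 F [0.1 0.5 0.8]
[{'pixel': [323.5, 173.2], 'confidence': 0.73}] [[323.63425745 170.41360496]]
```

View pics/w6.png

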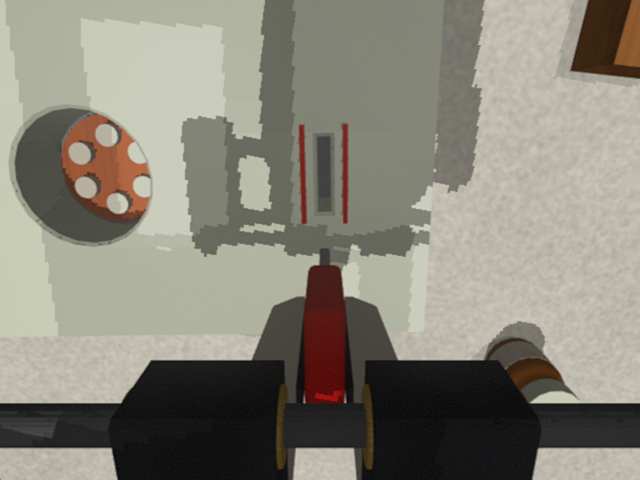

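```bash
python3 - <<'E'
from h import *
im=cv2.imread('pics/w6.png')
cv2.imwrite('pics/z6.png',cv2.resize(im[115:275,285:365],None,fx=5,fy=5,interpolation=cv2.INTER_CUBIC)[:600])
cv2.imwrite('pics/z6b.png',cv2.resize(im[235:285,285:365],None,fx=10,fy=10,interpolation=cv2.INTER_CUBIC))
E
```

```text
(no output)
```

View pics/z6.png

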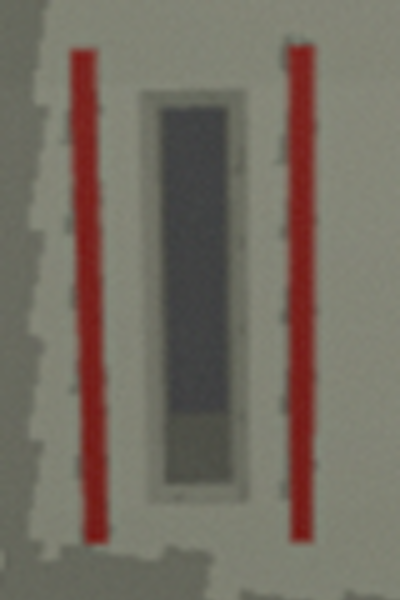

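View pics/z6b.png

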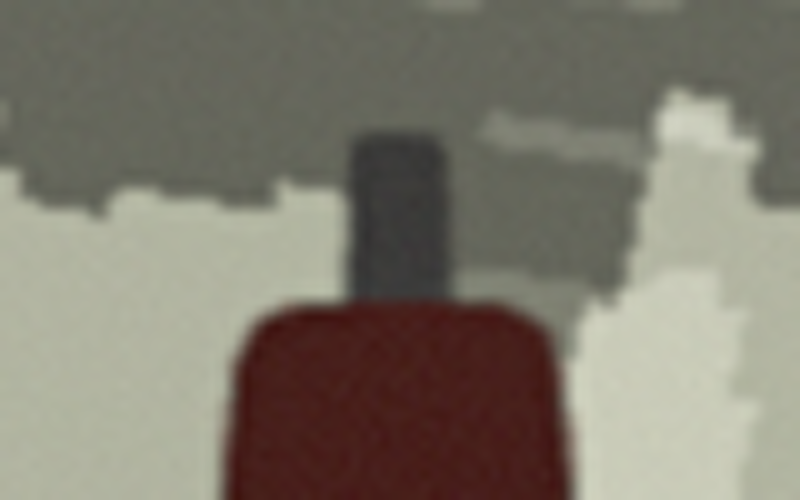

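```bash
python3 - <<'E'
from h import *
import pickle
s,m,k=pickle.load(open('w6.pkl','rb'))
u=lambda p:((p[0]+.5)/5-.5+285,(p[1]+.5)/5-.5+115)
T=lambda p,z:(m.T@np.r_[back(k,u(p),z)-s['tool_pos'][:2],0])
for n,q in [('bevel',[(139,89),(247,89),(249,503),(149,503)]),('red',[(84,48),(302,45),(302,543),(97,543)])]:
    W=np.array([T(p,.095) for p in q])[:,:2]
    e=(W[0]+W[1]-W[2]-W[3])/2;w=(W[1]+W[2]-W[0]-W[3])/2
    print(n,W.round(4).tolist(),'c',W.mean(0).round(4),'L',np.linalg.norm(e),np.linalg.norm(w),'ang',np.arctan2(e[1],e[0]))
    print('world',s['tool_pos']+m@np.r_[W.mean(0),0])
for off in (-.004,-.003,-.002,-.001,0,.001):
    print(off,[proj(k,s['tool_pos']+m@np.array(a))[0].round(1) for a in ([.020+off,0,.0476],[.016+off,0,.0536],[.024+off,0,.0156])])
v=lambda p:((p[0]+.5)/10-.5+285,(p[1]+.5)/10-.5+235)
print([v(p) for p in ((398,132),(355,132),(442,132),(400,300))])
st()
E
```

```text
bevel [[0.0706, -0.0065], [0.0706, 0.0055], [0.0237, 0.006], [0.0237, -0.0057]] c [ 0.0472 -0.0002] L 0.04689572006259657 0.011806107795787158 ang -0.014765582321025872
world [0.57272052 0.12580148 0.18365123]
red [[0.075, -0.0125], [0.0753, 0.0115], [0.0189, 0.0123], [0.0189, -0.0118]] c [ 0.047  -0.0001] L 0.05624078072303753 0.024015871128037394 ang -0.013440530370235505
world [0.57286679 0.12586142 0.18365068]
-0.004 [array([324.2, 249.2]), array([324.2, 253. ]), array([324.2, 264. ])]
-0.003 [array([324.2, 247.3]), array([324.2, 251.1]), array([324.2, 261.8])]
-0.002 [array([324.2, 245.4]), array([324.2, 249.3]), array([324.2, 259.5])]
-0.001 [array([324.2, 243.5]), array([324.2, 247.4]), array([324.2, 257.3])]
0 [array([324.2, 241.6]), array([324.2, 245.6]), array([324.2, 255.1])]
0.001 [array([324.2, 239.7]), array([324.2, 243.7]), array([324.2, 252.8])]
[(324.35, 247.75), (320.05, 247.75), (328.75, 247.75), (324.55, 264.55)]
t 7.42 pos [0.619  0.1361 0.1846] yaw_x -2.9461 zaxis [-0.002  0.    -1.   ] q [ 0.14  0.25  1.44  0.    1.46 -1.63] op 0.0140 F [-0.5  0.7 -0.7]
```

```bash
python3 -m creep '[[0.02,0,0,-0.014,255],[0.02,0,0,0,255],[0.009,0,0.0,0,255],[0,0,0,0,255],[0,0,0,0,255],[0,0,0,0,255]]'; python3 - <<'E'
from h import *
goto(.5697,.1252,.209)
E
```

```text
t: 7.92
tool_pos: [0.5724, 0.126, 0.186]
orientation: [-0.331, 3.123, 0.0]
force: [0.8, -0.4, -0.9]
opening: 0.014
t 7.92 pos [0.5724 0.126  0.186 ] yaw_x -2.9302 zaxis [ 9.e-04  2.e-04 -1.e+00] q [ 0.13  0.12  1.58  0.    1.44 -1.65] op 0.0140 F [ 0.8 -0.4 -0.9]
tool-frame shift [ 0.0028 -0.0002 -0.    ] twist 0.0024
```

```bash
python3 -m creep '[[0.0027,0,0.01,0.003,255],[0,0,0.01,0,255],[0,0,0.01,0,255],[0,0,0.004,0,255],[0,0,0,0,255],[0,0,0,0,255],[0,0,0,0,255]]'; python3 - <<'E'
from h import *
goto(.5697,.1252,.209)
s,m=st();k=cam('wrist');im=read_camera('wrist')[:,:,::-1];cv2.imwrite('pics/w7.png',im[120:420,170:490])
E
```

```text
t: 8.5
tool_pos: [0.5697, 0.1247, 0.1518]
orientation: [-0.326, 3.124, -0.0]
force: [0.2, -1.2, -1.3]
opening: 0.0137
t 8.50 pos [0.5697 0.1247 0.1518] yaw_x -2.9335 zaxis [ 2.e-04  0.e+00 -1.e+00] q [ 0.13  0.13  1.63 -0.    1.38 -1.65] op 0.0137 F [ 0.2 -1.2 -1.3]
tool-frame shift [-0.0001  0.0005  0.    ] twist -0.001
t 8.50 pos [0.5697 0.1247 0.1518] yaw_x -2.9335 zaxis [ 2.e-04  0.e+00 -1.e+00] q [ 0.13  0.13  1.63 -0.    1.38 -1.65] op 0.0137 F [ 0.2 -1.2 -1.3]
```

View pics/w7.png

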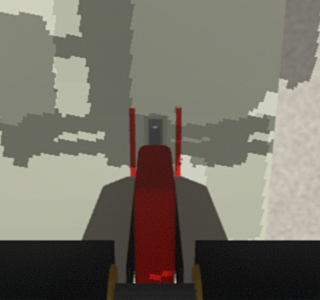

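```bash
python3 -m creep '[[0,0,0.004,0,255],[0,0,0.004,0,255],[0,0,0.004,0,255],[0,0,0,0,255],[0,0,0,0,255]]'; python3 - <<'E'
from h import *
goto(.5697,.1252,.209)
E
```

```text
t: 8.97
tool_pos: [0.5691, 0.1247, 0.1391]
orientation: [0.326, -3.124, 0.0]
force: [-1.3, -0.3, -1.3]
opening: 0.0135
t 8.97 pos [0.5691 0.1247 0.1391] yaw_x -2.9334 zaxis [-1.e-03 -1.e-04 -1.e+00] q [ 0.13  0.14  1.64 -0.    1.36 -1.65] op 0.0135 F [-1.3 -0.3 -1.3]
tool-frame shift [-0.0007  0.0004 -0.    ] twist -0.0008
```

```bash
python3 -m creep '[[0,0,0.005,0,255],[0,0,0.005,0,255],[0,0,0.005,0,255],[0,0,0.005,0,255],[0,0,0.004,0,255],[0,0,0,0,255],[0,0,0,0,255]]'; python3 - <<'E'
from h import *
goto(.5697,.1252,.209)
E
```

```text
t: 9.55
tool_pos: [0.5692, 0.1247, 0.1151]
orientation: [0.326, -3.124, 0.0]
force: [-0.7, -0.3, -0.7]
opening: 0.0138
t 9.55 pos [0.5692 0.1247 0.1151] yaw_x -2.9334 zaxis [-9.e-04 -1.e-04 -1.e+00] q [ 0.13  0.17  1.66 -0.    1.31 -1.65] op 0.0138 F [-0.7 -0.3 -0.7]
tool-frame shift [-0.0006  0.0004 -0.    ] twist -0.0008
```

```bash
python3 -m creep '[[0,0,0.003,0,255],[0,0,0.001,0,255],[0,0,0.001,0,255],[0,0,0,0,255],[0,0,0,0,255]]'; python3 - <<'E'
from h import *
st()
E
```

```text
t: 9.97
tool_pos: [0.5696, 0.1247, 0.1109]
orientation: [-0.326, 3.124, 0.0]
force: [-0.3, -0.2, 0.3]
opening: 0.014
t 9.97 pos [0.5696 0.1247 0.1109] yaw_x -2.9334 zaxis [ 3.e-04  0.e+00 -1.e+00] q [ 0.13  0.17  1.66  0.    1.31 -1.65] op 0.0140 F [-0.3 -0.2  0.3]
```

```bash
python3 -m creep '[[0,0,0.001,0,255],[0,0,0,0,255],[0,0,0.001,0,255],[0,0,0,0,255],[0,0,0,0,255]]'; python3 - <<'E'
from h import *
st()
E
```

```text
t: 10.38
tool_pos: [0.5699, 0.1248, 0.1106]
orientation: [-0.327, 3.123, -0.0]
force: [-5.7, -0.4, 13.2]
opening: 0.0137
t 10.38 pos [0.5699 0.1248 0.1106] yaw_x -2.9333 zaxis [ 1.2e-03  1.0e-04 -1.0e+00] q [ 0.13  0.17  1.67 -0.    1.3  -1.65] op 0.0137 F [-5.7 -0.4 13.2]
```

Touching the deck. Release.

```bash
python3 -m creep '[[0,0,-0.0015,0,255],[0,0,0,0,0],[0,0,0,0,0],[0,0,0,0,0],[0,0,0,0,0],[0,0,0,0,0],[0,0,0,0,0],[0,0,0,0,0]]'; python3 - <<'E'
from h import *
s,m=st();k=cam('wrist');im=read_camera('wrist')[:,:,::-1];cv2.imwrite('pics/w8.png',im)
im=read_camera('scene')[:,:,::-1];cv2.imwrite('pics/s8.png',im)
E
```

```text
t: 11.05
tool_pos: [0.5694, 0.1247, 0.11]
orientation: [0.326, -3.124, -0.0]
force: [0.0, 0.3, -0.5]
opening: 0.0555
t 11.05 pos [0.5694 0.1247 0.11  ] yaw_x -2.9335 zaxis [-2.e-04  0.e+00 -1.e+00] q [ 0.13  0.17  1.67  0.    1.3  -1.65] op 0.0555 F [ 0.   0.3 -0.5]
```

View pics/w8.png

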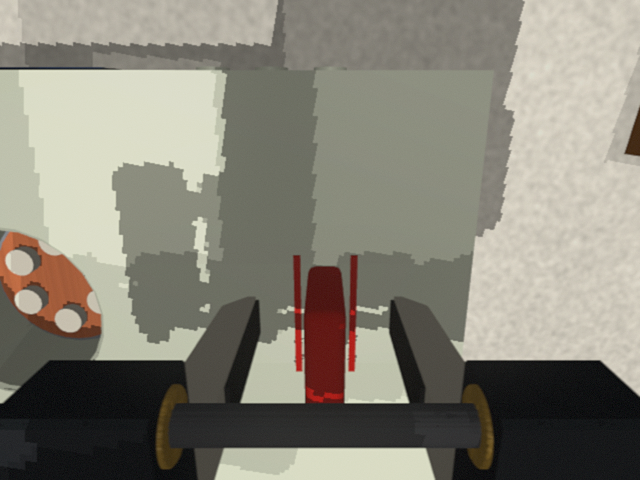

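```bash
python3 -m creep '[[0,0,-0.01,0,0],[0,0,-0.03,0,0],[0,0,-0.04,0,0],[0,0,-0.03,0,0],[0,0,0,0,0]]'; python3 - <<'E'
from h import *
goto(.60,-.01,.2)
E
```

```text
t: 11.57
tool_pos: [0.5733, 0.1252, 0.2296]
orientation: [-0.325, 3.112, 0.0]
force: [1.4, 1.0, 0.9]
opening: 0.0923
t 11.57 pos [0.5733 0.1252 0.2296] yaw_x -2.9333 zaxis [ 0.0125  0.0016 -0.9999] q [ 0.13  0.08  1.54  0.    1.51 -1.65] op 0.0923 F [1.4 1.  0.9]
tool-frame shift [ 1.800e-03 -1.379e-01  1.000e-04] twist 0.0083
```

```bash
python3 -m creep '[[0,-0.035,0,0,0],[0,-0.035,0,0,0],[0,-0.035,0,0,0],[0,-0.033,0,0,0],[0,0,0,0,0],[0,0,0,0,0],[0,0,0,0,0]]'; python3 - <<'E'
from h import *
import pickle
s,m=st();k=cam('wrist');im=read_camera('wrist')[:,:,::-1];cv2.imwrite('pics/w9.png',im)
pickle.dump((s,m,k),open('w9.pkl','wb'))
print([ (x['pixel'],x['confidence']) for n in ('well','slot','blade') for x in tip_of('wrist',n)])
st()
E
```

```text
t: 12.15
tool_pos: [0.598, -0.0101, 0.2205]
orientation: [-0.325, 3.124, 0.001]
force: [0.6, -0.0, 0.4]
opening: 0.0925
t 12.15 pos [ 0.598  -0.0101  0.2205] yaw_x -2.9340 zaxis [ 2.e-04  5.e-04 -1.e+00] q [-0.1   0.13  1.51  0.    1.51 -1.88] op 0.0925 F [ 0.6 -0.   0.4]
[([322.1, 238.4], 0.67), ([525.6, 239.9], 0.62), ([525.9, 241.5], 0.96)]
t 12.35 pos [ 0.5979 -0.0091  0.2203] yaw_x -2.9318 zaxis [ 1.e-04  1.e-04 -1.e+00] q [-0.1   0.13  1.51  0.    1.51 -1.88] op 0.0927 F [ 0.1  0.3 -0.9]
```

View pics/w9.png

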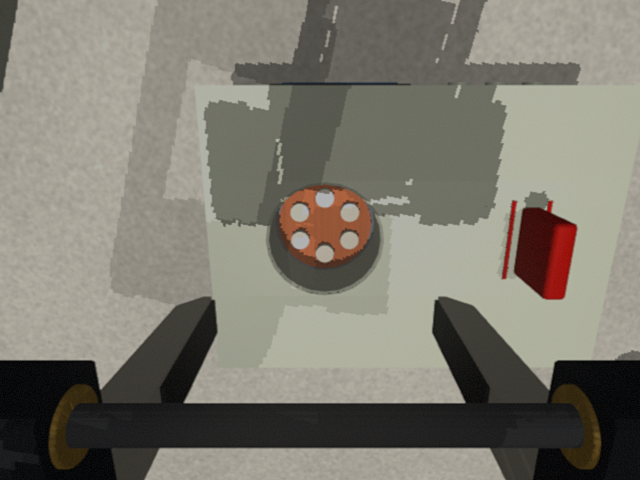

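```bash
python3 - <<'E'
from h import *
im=cv2.imread('pics/w9.png')
cv2.imwrite('pics/z9.png',cv2.resize(im[170:305,255:395],None,fx=4,fy=4,interpolation=cv2.INTER_CUBIC))
E
```

```text
(no output)
```

View pics/z9.png

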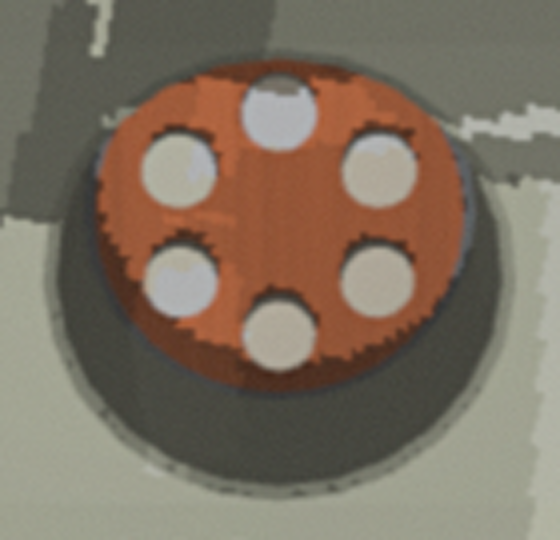

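```bash
python3 - <<'E'
from h import *
import pickle
from scipy.optimize import least_squares
s,m,k=pickle.load(open('w9.pkl','rb'))
u=lambda p:((p[0]+.5)/4-.5+255,(p[1]+.5)/4-.5+170)
for q in ([(46,270),(513,270),(280,497),(280,50)],[(58,270),(500,270),(280,486),(280,57)]):
    W=np.array([back(k,u(p),.095) for p in q])
    r=least_squares(lambda v:np.hypot(*(W-v[:2]).T)-v[2],[.6,-.01,.04]);print(r.x,r.fun)
# slot vs heater geometry: red line + deck edge
print(proj(k,[.5728,.1258,.095]),proj(k,[.601,-.0093,.095]))
goto(.488,-.340)
E
```

```text
[ 0.60118626 -0.00915126  0.03999601] [-1.12299867e-05 -1.12758208e-05  1.06112492e-05  1.18945596e-05]
[ 0.60073654 -0.00933275  0.03809426] [-0.00026747 -0.0002698   0.00025583  0.00028143]
[[525.59987994 240.41009286]] [[324.34891117 240.0141811 ]]
t 12.35 pos [ 0.5979 -0.0091  0.2203] yaw_x -2.9318 zaxis [ 1.e-04  1.e-04 -1.e+00] q [-0.1   0.13  1.51  0.    1.51 -1.88] op 0.0927 F [ 0.1  0.3 -0.9]
tool-frame shift [ 1.764e-01 -3.008e-01 -1.000e-04] twist 0
```

```bash
python3 -m creep '[[0.0176,-0.0301,0,0,0],[0.0176,-0.0301,0,0,0],[0.0176,-0.0301,0,0,0],[0.0176,-0.0301,0,0,0],[0.0176,-0.0301,0,0,0],[0.0176,-0.0301,0,0,0],[0.0176,-0.0301,0,0,0],[0.0176,-0.0301,0,0,0],[0.0176,-0.0301,0,0,0],[0.0176,-0.0301,0,0,0],[0,0,0,0,0],[0,0,0,0,0]]'; python3 - <<'E'
from h import *
import pickle
s,m=st();k=cam('wrist');im=read_camera('wrist')[:,:,::-1];cv2.imwrite('pics/w10.png',im)
pickle.dump((s,m,k),open('w10.pkl','wb'))
print([ (n,x['pixel'],x['confidence']) for n in ('inner_lid','outer_lid','lid_rest') for x in tip_of('wrist',n)])
st()
E
```

```text
t: 13.35
tool_pos: [0.4876, -0.342, 0.22]
orientation: [0.323, -3.125, -0.0]
force: [-0.2, -0.7, -0.5]
opening: 0.0929
t 13.35 pos [ 0.4876 -0.342   0.22  ] yaw_x -2.9355 zaxis [-1.e-04  2.e-04 -1.e+00] q [-0.7   0.12  1.51  0.    1.51 -2.47] op 0.0929 F [-0.2 -0.7 -0.5]
[('inner_lid', [332.5, 216.4], 0.79), ('outer_lid', [327.2, 213.6], 0.97)]
t 13.55 pos [ 0.4888 -0.3397  0.2202] yaw_x -2.9314 zaxis [ 2.e-04  3.e-04 -1.e+00] q [-0.69  0.12  1.51  0.    1.51 -2.47] op 0.0931 F [-0.5  1.1 -0.1]
```

View pics/w10.png

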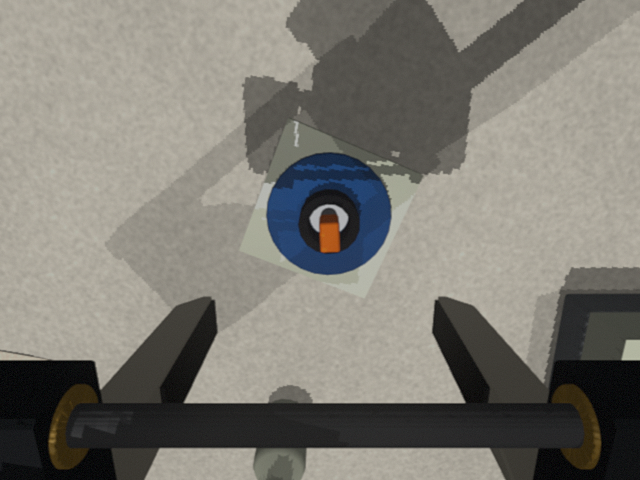

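```bash
python3 - <<'E'
from h import *
im=cv2.imread('pics/w10.png')
cv2.imwrite('pics/z10.png',cv2.resize(im[145:285,260:400],None,fx=4,fy=4,interpolation=cv2.INTER_CUBIC))
cv2.imwrite('pics/z10b.png',cv2.resize(im[195:260,295:365],None,fx=8,fy=8,interpolation=cv2.INTER_CUBIC))
E
```

```text
(no output)
```

View pics/z10b.png

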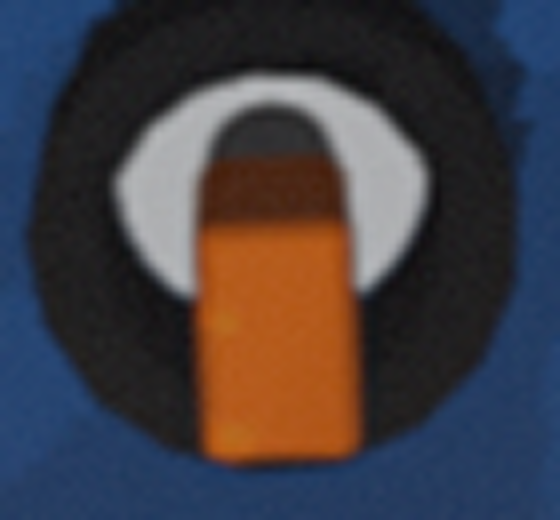

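View pics/z10.png

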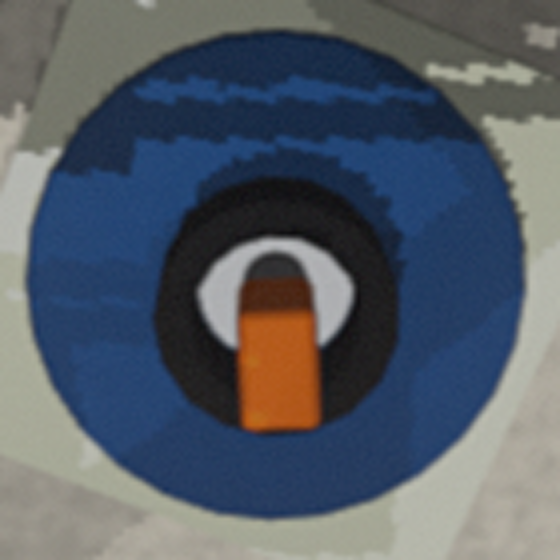

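```bash
python3 - <<'E'
from h import *
import pickle
s,m,k=pickle.load(open('w10.pkl','rb'))
u=lambda p:((p[0]+.5)/8-.5+295,(p[1]+.5)/8-.5+195)
W=np.array([back(k,u(p),.091) for p in [(202,224),(350,224),(361,462),(204,462)]])
e=(W[0]+W[1]-W[2]-W[3])/2
print('knob',W.mean(0),np.linalg.norm(e),np.linalg.norm(W[1]+W[2]-W[0]-W[3])/2,'yaw',np.arctan2(e[1],e[0]))
v=lambda p:((p[0]+.5)/4-.5+260,(p[1]+.5)/4-.5+145)
D=np.array([back(k,v(p),.031) for p in [(27,283),(525,283),(276,30),(276,518)]]);print('disc',D.mean(0),(D[:2].mean(0)),D[2:].mean(0))
goto(*W.mean(0),np.arctan2(e[1],e[0]))
E
```

```text
knob [ 0.48919826 -0.33789268] 0.021527432116729004 0.013210657934992848 yaw -2.9050964470843903
disc [ 0.4883043  -0.33805944] [ 0.488117   -0.33809706] [ 0.48849159 -0.33802182]
t 13.55 pos [ 0.4888 -0.3397  0.2202] yaw_x -2.9314 zaxis [ 2.e-04  3.e-04 -1.e+00] q [-0.69  0.12  1.51  0.    1.51 -2.47] op 0.0931 F [-0.5  1.1 -0.1]
tool-frame shift [-0.0008  0.0016  0.    ] twist -0.0263
```

```bash
python3 -m creep '[[-0.0008,0.0016,0.03,-0.024,0],[0,0,0.03,0,0],[0,0,0.03,0,0],[0,0,0,0,0],[0,0,0,0,0],[0,0,0,0,0]]'; python3 - <<'E'
from h import *
import pickle
goto(.4890,-.3379)
s,m=st();k=cam('wrist');im=read_camera('wrist')[:,:,::-1];cv2.imwrite('pics/w11.png',im)
pickle.dump((s,m,k),open('w11.pkl','wb'))
cv2.imwrite('pics/z11.png',cv2.resize(im[200:400,250:410],None,fx=3,fy=3,interpolation=cv2.INTER_CUBIC))
E
```

```text
t: 14.05
tool_pos: [0.4895, -0.3393, 0.132]
orientation: [-0.366, 3.119, -0.002]
force: [1.0, 0.1, 0.9]
opening: 0.0929
t 14.05 pos [ 0.4895 -0.3393  0.132 ] yaw_x -2.9082 zaxis [ 0.0014 -0.0011 -1.    ] q [-0.69  0.18  1.61  0.    1.35 -2.5 ] op 0.0929 F [1.  0.1 0.9]
tool-frame shift [ 0.0002  0.0015 -0.    ] twist 0
t 14.05 pos [ 0.4895 -0.3393  0.132 ] yaw_x -2.9082 zaxis [ 0.0014 -0.0011 -1.    ] q [-0.69  0.18  1.61  0.    1.35 -2.5 ] op 0.0929 F [1.  0.1 0.9]
```

View pics/z11.png

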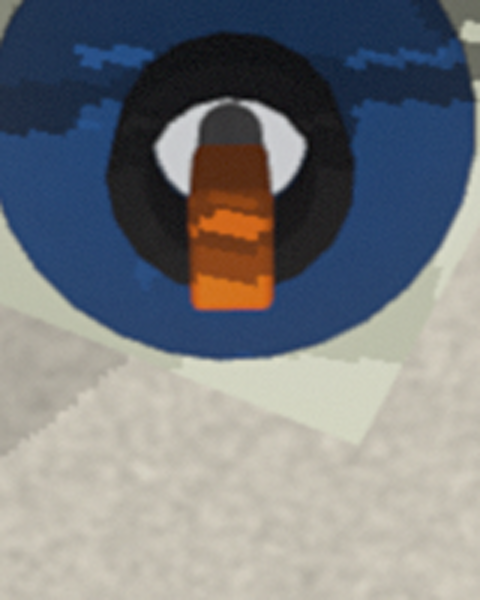

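```bash
python3 - <<'E'
from h import *
import pickle
s,m,k=pickle.load(open('w11.pkl','rb'))
u=lambda p:((p[0]+.5)/3-.5+250,(p[1]+.5)/3-.5+200)
for p in [(231.5,309),(190,305),(273,305),(189,205),(271,205)]:
    w=back(k,u(p),.091); print(w,m.T@np.r_[w-s['tool_pos'][:2],0])
st()
E
```

```text
[ 0.49911592 -0.33573321] [-1.01251106e-02  1.22737182e-03  9.24244206e-06]
[ 0.5000152  -0.34266193] [-9.39755059e-03 -5.72146950e-03  1.81777787e-05]
[ 0.49678771 -0.32914825] [-9.38296462e-03  8.17225278e-03 -1.27821670e-06]
[ 0.48261832 -0.34682778] [ 8.49111455e-03 -5.75091420e-03 -1.14436836e-06]
[ 0.4795116  -0.33381433] [ 8.50390083e-03  7.62821453e-03 -1.98783923e-05]
t 14.10 pos [ 0.49   -0.3399  0.1329] yaw_x -2.9085 zaxis [ 0.0028 -0.0023 -1.    ] q [-0.69  0.18  1.61  0.    1.35 -2.5 ] op 0.0933 F [-0.3  0.4 -0.4]
```

```bash
python3 -m creep '[[0.001,0.002,0.02,0,0],[0,0,0.02,0,0],[0,0,0.016,0,0],[0,0,0,0,0],[0,0,0,0,0],[0,0,0,0,0]]'; python3 - <<'E'
from h import *
goto(.4886,-.338,None,.074)
E
```

```text
t: 14.6
tool_pos: [0.4884, -0.3388, 0.0767]
orientation: [-0.364, 3.118, -0.004]
force: [0.6, -0.3, 0.8]
opening: 0.0931
t 14.60 pos [ 0.4884 -0.3388  0.0767] yaw_x -2.9093 zaxis [ 0.0027 -0.0022 -1.    ] q [-0.69  0.23  1.66 -0.    1.24 -2.5 ] op 0.0931 F [ 0.6 -0.3  0.8]
tool-frame shift [-0.0004  0.0007  0.0027] twist 0
```

```bash
python3 -m creep '[[0,0.0007,0.0025,0,0],[0,0,0,0,0],[0,0,0,0,120],[0,0,0,0,160],[0,0,0,0,160],[0,0,0,0,160],[0,0,0,0,160],[0,0,0,0,160]]'; python3 - <<'E'
from h import *
goto(.4886,-.338,None,.074)
k=cam('wrist');im=read_camera('wrist')[:,:,::-1];cv2.imwrite('pics/w12.png',im)
E
```

```text
t: 15.27
tool_pos: [0.4868, -0.337, 0.0716]
orientation: [0.364, -3.12, -0.0]
force: [0.5, 0.5, 0.1]
opening: 0.0576
t 15.27 pos [ 0.4868 -0.337   0.0716] yaw_x -2.9094 zaxis [-2.e-04  1.e-04 -1.e+00] q [-0.69  0.24  1.67 -0.    1.24 -2.5 ] op 0.0576 F [0.5 0.5 0.1]
tool-frame shift [-0.0015 -0.0014 -0.0024] twist 0
```

View pics/w12.png

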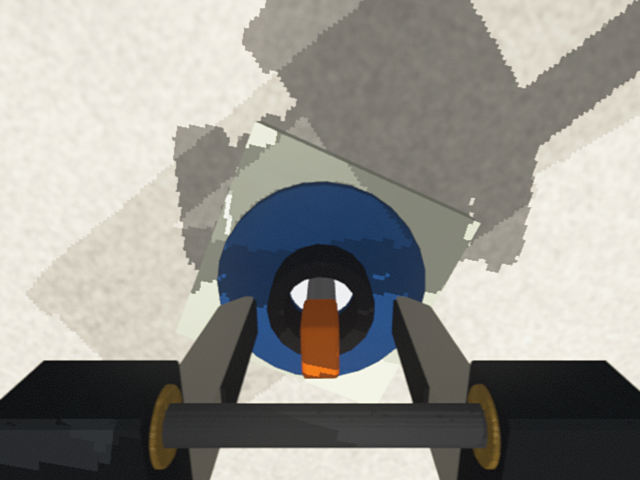

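```bash
python3 -m creep '[[-0.0012,-0.0012,-0.0015,0,160],[0,0,0,0,160],[0,0,0,0,160]]'; python3 - <<'E'
from h import *
goto(.4886,-.338,None,.074)
E
```

```text
t: 15.57
tool_pos: [0.4886, -0.3381, 0.0734]
orientation: [-0.364, 3.12, -0.0]
force: [-0.7, -0.2, -0.7]
opening: 0.0358
t 15.57 pos [ 0.4886 -0.3381  0.0734] yaw_x -2.9094 zaxis [ 3.e-04 -3.e-04 -1.e+00] q [-0.69  0.24  1.66  0.    1.24 -2.49] op 0.0358 F [-0.7 -0.2 -0.7]
tool-frame shift [-0.0001  0.0001 -0.0006] twist 0
```

```bash
python3 -m creep '[[0,0,0,0,255],[0,0,0,0,255],[0,0,0,0,255],[0,0,0,0,255],[0,0,0,0,255],[0,0,0,0,255],[0,0,0,0,255]]' 40; python3 - <<'E'
from h import *
st()
E
```

```text
t: 16.15
tool_pos: [0.4883, -0.338, 0.0731]
orientation: [0.364, -3.12, 0.0]
force: [-0.0, -2.2, -0.4]
opening: 0.014
t 16.15 pos [ 0.4883 -0.338   0.0731] yaw_x -2.9094 zaxis [-0. -0. -1.] q [-0.69  0.24  1.66 -0.    1.24 -2.49] op 0.0140 F [-0.  -2.2 -0.4]
```

```bash
python3 -m creep '[[0,0,-0.005,0,255],[0,0,-0.01,0,255],[0,0,-0.015,0,255],[0,0,-0.02,0,255],[0,0,-0.025,0,255],[0,0,-0.025,0,255],[0,0,-0.02,0,255],[0,0,-0.01,0,255],[0,0,0,0,255],[0,0,0,0,255]]'; python3 - <<'E'
from h import *
import pickle
s,m=st();k=cam('wrist');im=read_camera('wrist')[:,:,::-1];cv2.imwrite('pics/w13.png',im)
pickle.dump((s,m,k),open('w13.pkl','wb'))
goto(.601,-.0092)
E
```

```text
t: 16.98
tool_pos: [0.4884, -0.338, 0.2032]
orientation: [-0.364, 3.12, -0.001]
force: [-0.3, 0.0, -3.0]
opening: 0.0136
t 16.98 pos [ 0.4884 -0.338   0.2032] yaw_x -2.9093 zaxis [ 5.e-04 -4.e-04 -1.e+00] q [-0.69  0.13  1.54  0.    1.47 -2.49] op 0.0136 F [-0.3  0.  -3. ]
t 17.03 pos [ 0.4878 -0.3375  0.2019] yaw_x -2.9093 zaxis [-0.0013  0.001  -1.    ] q [-0.69  0.13  1.54  0.    1.47 -2.49] op 0.0137 F [ 0.3  0.1 -2.8]
tool-frame shift [-1.857e-01  2.935e-01  2.000e-04] twist 0
```

View pics/w13.png

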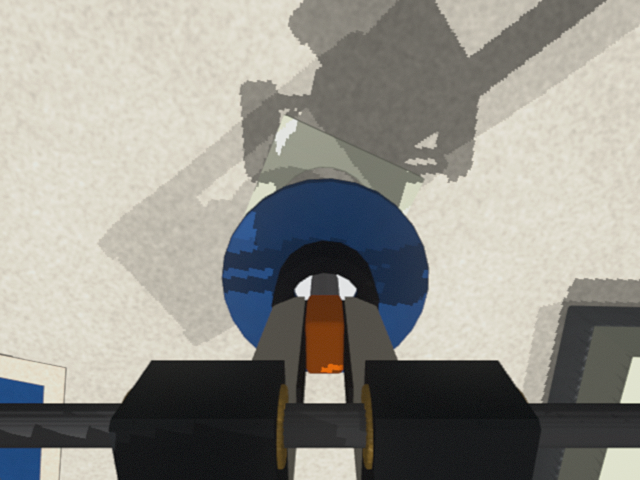

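```bash
python3 - <<'E'
from h import *
import pickle
s,m,k=pickle.load(open('w13.pkl','rb'))
im=cv2.imread('pics/w13.png')
for off in (-.002,0,.002): print(off,proj(k,s['tool_pos']+m@np.array([.011+off,0,.0081])).round(1))
t=np.linspace(0,2*np.pi,72,endpoint=False)
P=proj(k,np.array([s['tool_pos']+m@np.array([.052*np.cos(a),.052*np.sin(a),.0421]) for a in t]))
print(P.min(0),P.max(0))
cv2.imwrite('pics/z13.png',cv2.resize(im[260:380,270:380],None,fx=5,fy=5,interpolation=cv2.INTER_CUBIC))
E
```

```text
-0.002 [[324.4 295. ]]
0 [[324.4 290.6]]
0.002 [[324.4 286.2]]
[219.6695387  178.87985154] [429.05699337 373.19407818]
```

View pics/z13.png

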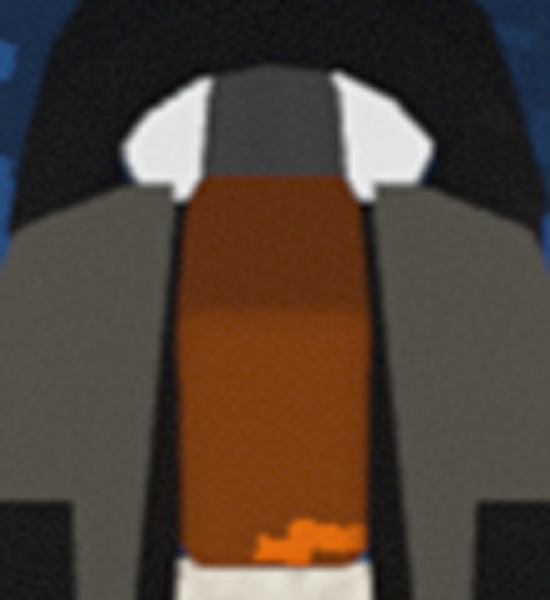

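```bash
python3 -m creep '[[-0.008,0.012,0,0,255],[-0.0154,0.0245,0,0,255],[-0.0174,0.0277,0,0,255],[-0.0174,0.0277,0,0,255],[-0.0174,0.0277,0,0,255],[-0.0174,0.0277,0,0,255],[-0.0174,0.0277,0,0,255],[-0.0174,0.0277,0,0,255],[-0.0174,0.0277,0,0,255],[-0.0174,0.0277,0,0,255],[-0.0140,0.0222,0,0,255],[-0.008,0.0127,0,0,255]]'; python3 -m creep '[[0,0,0,0,255],[0,0,0,0,255],[0,0,0,0,255],[0,0,0,0,255]]'; python3 - <<'E'
from h import *
goto(.5995,-.0096)
k=cam('wrist');im=read_camera('wrist')[:,:,::-1];cv2.imwrite('pics/w14.png',im)
E
```

```text
t: 18.03
tool_pos: [0.5999, -0.0065, 0.201]
orientation: [0.367, -3.117, -0.003]
force: [0.5, 0.2, -2.7]
opening: 0.0136
t: 18.37
tool_pos: [0.6001, -0.0115, 0.2026]
orientation: [0.362, -3.12, 0.0]
force: [-0.1, -0.2, -2.7]
opening: 0.0139
t 18.37 pos [ 0.6001 -0.0115  0.2026] yaw_x -2.9107 zaxis [-9.e-04 -4.e-04 -1.e+00] q [-0.1   0.15  1.52 -0.    1.48 -1.91] op 0.0139 F [-0.1 -0.2 -2.7]
tool-frame shift [ 0.0001  0.002  -0.    ] twist 0
```

View pics/w14.png

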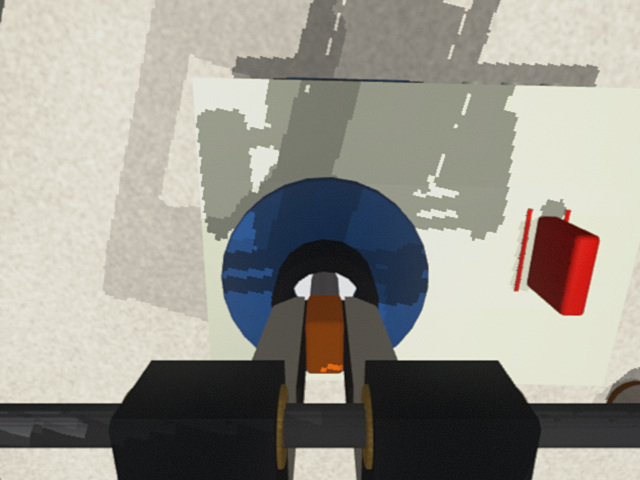

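```bash
python3 -m creep '[[0,0.002,0.006,0,255],[0,0,0.01,0,255],[0,0,0.01,0,255],[0,0,0.008,0,255],[0,0,0.004,0,255],[0,0,0,0,255],[0,0,0,0,255],[0,0,0,0,255]]'; python3 - <<'E'
from h import *
goto(.5995,-.0096)
E
```

```text
t: 19.08
tool_pos: [0.6004, -0.0084, 0.1655]
orientation: [-0.364, 3.12, -0.0]
force: [0.0, -1.2, -2.0]
opening: 0.0138
t 19.08 pos [ 0.6004 -0.0084  0.1655] yaw_x -2.9093 zaxis [ 6.e-04 -1.e-04 -1.e+00] q [-0.1   0.17  1.56 -0.    1.41 -1.9 ] op 0.0138 F [ 0.  -1.2 -2. ]
tool-frame shift [ 0.0011 -0.001  -0.    ] twist 0
```

```bash
python3 -m creep '[[0.001,-0.001,0.004,0,255],[0,0,0.003,0,255],[0,0,0.003,0,255],[0,0,0,0,255],[0,0,0,0,255]]'; python3 - <<'E'
from h import *
goto(.5995,-.0096)
E
```

```text
t: 19.5
tool_pos: [0.5991, -0.0096, 0.1547]
orientation: [0.364, -3.12, -0.0]
force: [-0.4, 0.1, -2.6]
opening: 0.0137
t 19.50 pos [ 0.5991 -0.0096  0.1547] yaw_x -2.9094 zaxis [-7.e-04  1.e-04 -1.e+00] q [-0.1   0.17  1.58 -0.    1.39 -1.9 ] op 0.0137 F [-0.4  0.1 -2.6]
tool-frame shift [-0.0004 -0.0001 -0.    ] twist 0
```

Inside the mouth without contact force. Continue to about 0.148.

```bash
python3 -m creep '[[0,0,0.002,0,255],[0,0,0.002,0,255],[0,0,0.001,0,255],[0,0,0,0,255],[0,0,0,0,255]]'; python3 -m creep '[[0,0,0.001,0,255],[0,0,0.001,0,255],[0,0,0,0,255],[0,0,0,0,255]]'
```

```text
t: 19.92
tool_pos: [0.5993, -0.0096, 0.15]
orientation: [0.364, -3.12, -0.0]
force: [-0.7, -0.7, -2.4]
opening: 0.0137
t: 20.25
tool_pos: [0.5993, -0.0096, 0.1481]
orientation: [0.364, -3.12, -0.0]
force: [-0.1, 0.6, -2.5]
opening: 0.0137
```

```bash
python3 -m creep '[[0,0,0.001,0,255],[0,0,0,0,255],[0,0,0,0,255]]';python3 -m creep '[[0,0,0.001,0,255],[0,0,0,0,255],[0,0,0,0,255]]'
```

```text
t: 20.5
tool_pos: [0.5994, -0.0096, 0.148]
orientation: [-0.364, 3.12, -0.0]
force: [-4.7, 0.5, 6.8]
opening: 0.0137
t: 20.75
tool_pos: [0.5995, -0.0096, 0.148]
orientation: [-0.364, 3.12, -0.0]
force: [-7.8, 0.0, 12.0]
opening: 0.0139
```

Seated at the predicted height. Ease off, open.

```bash
python3 -m creep '[[0,0,-0.0018,0,255],[0,0,0,0,0],[0,0,0,0,0],[0,0,0,0,0],[0,0,0,0,0],[0,0,0,0,0],[0,0,0,0,0],[0,0,0,0,0],[0,0,0,0,0],[0,0,0,0,0]]'; python3 -m creep '[[0,0,-0.01,0,0],[0,0,-0.02,0,0],[0,0,-0.03,0,0],[0,0,-0.015,0,0],[0,0,0,0,0],[0,0,0,0,0],[0,0,0,0,0]]';  python3 - <<'E'
from h import *
import pickle
s,m=st();k=cam('wrist');im=read_camera('wrist')[:,:,::-1];cv2.imwrite('pics/w15.png',im)
pickle.dump((s,m,k),open('w15.pkl','wb'))
im=read_camera('scene')[:,:,::-1];cv2.imwrite('pics/s15.png',cv2.resize(im[150:350,220:440],None,fx=3,fy=3))
cv2.imwrite('pics/t15.png',read_camera('top')[:,:,::-1])
E
```

```text
t: 21.58
tool_pos: [0.5994, -0.0096, 0.1479]
orientation: [-0.364, 3.12, 0.0]
force: [0.2, 0.2, -0.3]
opening: 0.0688
t: 22.17
tool_pos: [0.5989, -0.0096, 0.2221]
orientation: [0.364, -3.119, -0.0]
force: [-0.3, -0.4, 0.1]
opening: 0.0931
t 22.17 pos [ 0.5989 -0.0096  0.2221] yaw_x -2.9094 zaxis [-1.1e-03  1.0e-04 -1.0e+00] q [-0.1   0.13  1.5  -0.    1.51 -1.9 ] op 0.0931 F [-0.3 -0.4  0.1]
```

View pics/w15.png

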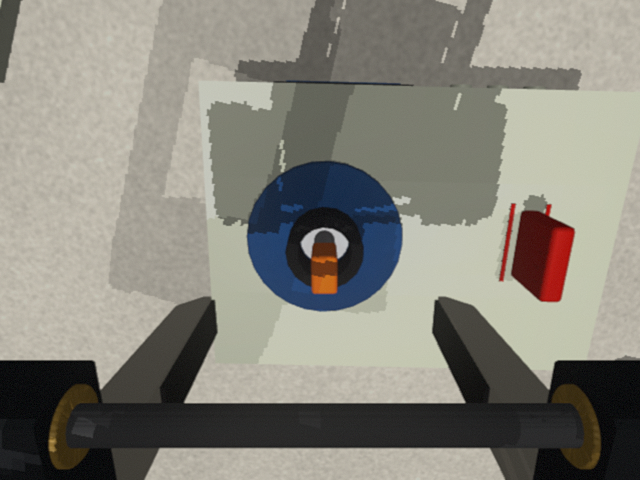

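View pics/s15.png

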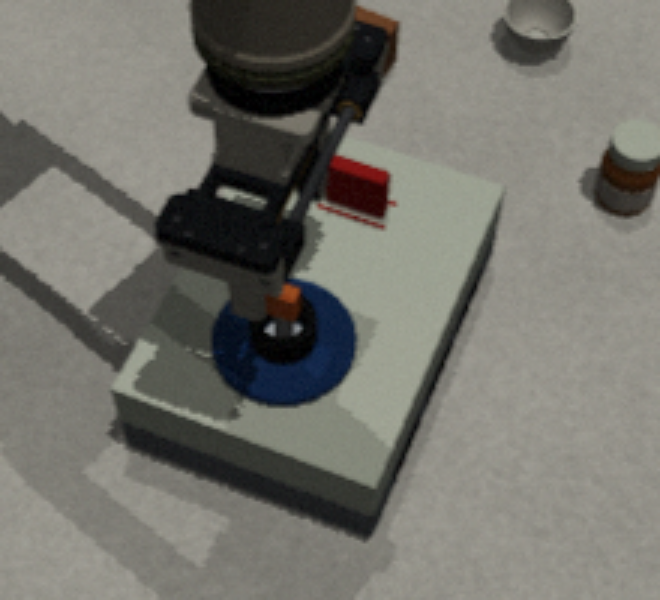

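```bash
python3 - <<'E'
from h import *
im=cv2.imread('pics/w15.png')
cv2.imwrite('pics/z15.png',cv2.resize(im[150:320,240:410],None,fx=3.5,fy=3.5,interpolation=cv2.INTER_CUBIC))
cv2.imwrite('pics/z15b.png',cv2.resize(im[200:300,280:370],None,fx=6,fy=6,interpolation=cv2.INTER_CUBIC))
st()
E
```

```text
t 22.32 pos [ 0.5984 -0.0095  0.2212] yaw_x -2.9094 zaxis [-2.8e-03  3.0e-04 -1.0e+00] q [-0.1   0.13  1.5  -0.    1.51 -1.9 ] op 0.0930 F [-0.4  0.2 -0.5]
```

View pics/z15.png

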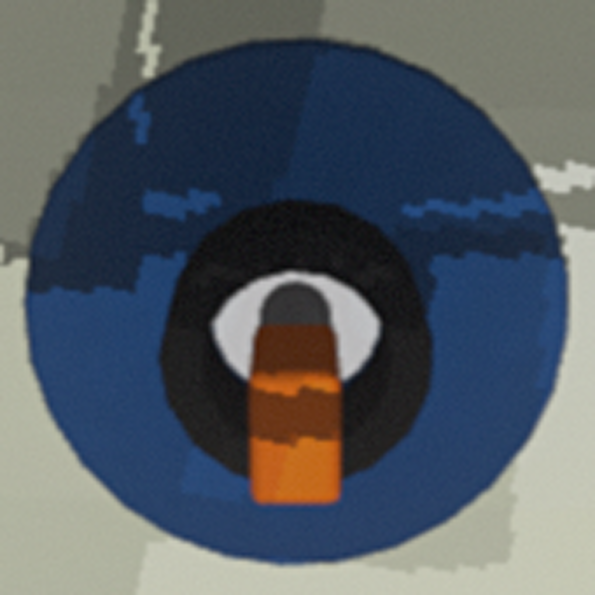

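View pics/z15b.png

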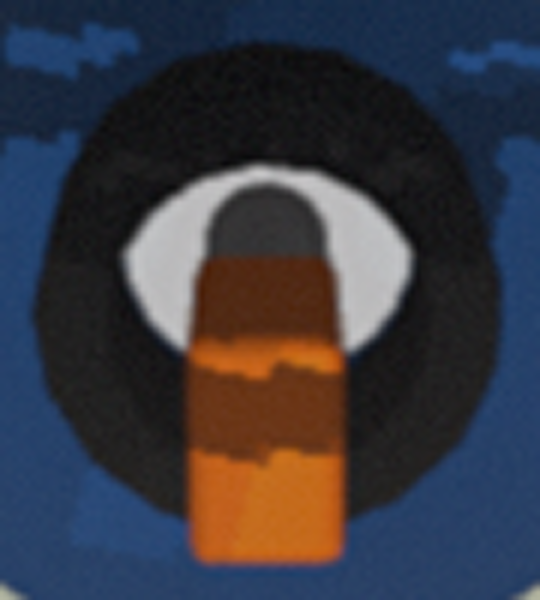

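```bash
python3 - <<'E'
from h import *
import pickle
s,m,k=pickle.load(open('w15.pkl','rb'))
u=lambda p:((p[0]+.5)/3.5-.5+240,(p[1]+.5)/3.5-.5+150)
b=lambda p:((p[0]+.5)/6-.5+280,(p[1]+.5)/6-.5+200)
D=np.array([back(k,u(p),.106) for p in [(26,305),(568,305),(297,38),(297,563)]]);d=(D[2:].mean(0));print('disc',D[:2].mean(0),d,np.linalg.norm(D[0]-D[1]),np.linalg.norm(D[2]-D[3]))
C=np.array([back(k,b(p),.132) for p in [(34,310),(499,310)]]);print('collar',C.mean(0),np.linalg.norm(C[0]-C[1]))
K=np.array([back(k,b(p),.166) for p in [(190,340),(345,340),(345,563),(190,563)]]);print('knob',K.mean(0),np.linalg.norm(K[1]-K[2]))
for c in (d,D[:2].mean(0),C.mean(0),K.mean(0)): print('tool',m.T@np.r_[c-s['tool_pos'][:2],0])
goto(*d)
E
```

```text
disc [ 0.59683288 -0.00984979] [ 0.59875199 -0.00940089] 0.10237179736249 0.103569472766589
collar [ 0.59824629 -0.0098577 ] 0.04683057450199783
knob [ 0.60011273 -0.00932373] 0.021147219936008932
tool [1.26924010e-04 1.91641250e-04 1.96173919e-07]
tool [2.09782943e-03 1.96407956e-04 2.22421336e-06]
tool [ 7.24169185e-04 -1.36542476e-04  6.97768390e-07]
tool [-1.21505164e-03 -4.64100544e-05 -1.26517214e-06]
t 22.32 pos [ 0.5984 -0.0095  0.2212] yaw_x -2.9094 zaxis [-2.8e-03  3.0e-04 -1.0e+00] q [-0.1   0.13  1.5  -0.    1.51 -1.9 ] op 0.0930 F [-0.4  0.2 -0.5]
tool-frame shift [-0.0003  0.     -0.    ] twist 0
```

```bash
python3 -m creep '[[0,0,0.02,0,0],[0,0,0.03,0,0],[0,0,0.025,0,0],[0,0,0.01,0,0],[0,0,0.005,0,0],[0,0,0,0,0],[0,0,0,0,0],[0,0,0,0,0]]'; python3 - <<'E'
from h import *
goto(.599,-.0095,None,.121)
E
```

```text
t: 22.98
tool_pos: [0.6006, -0.0097, 0.1349]
orientation: [-0.364, 3.118, -0.001]
force: [0.5, -0.1, 0.6]
opening: 0.0931
t 22.98 pos [ 0.6006 -0.0097  0.1349] yaw_x -2.9094 zaxis [ 2.9e-03 -3.0e-04 -1.0e+00] q [-0.1   0.19  1.6   0.    1.35 -1.9 ] op 0.0931 F [ 0.5 -0.1  0.6]
tool-frame shift [0.0015 0.0006 0.0139] twist 0
```

```bash
python3 -m creep '[[0,0,0.006,0,0],[0,0,0.004,0,0],[0,0,0.002,0,0],[0,0,0,0,0],[0,0,0,0,0],[0,0,0,0,0]]'; python3 - <<'E'
from h import *
goto(.599,-.0095,None,.121)
E
```

```text
t: 23.48
tool_pos: [0.5994, -0.0096, 0.121]
orientation: [-0.364, 3.12, -0.0]
force: [-0.7, -1.0, 0.0]
opening: 0.0931
t 23.48 pos [ 0.5994 -0.0096  0.121 ] yaw_x -2.9094 zaxis [ 1.e-04  0.e+00 -1.e+00] q [-0.1   0.2   1.61  0.    1.33 -1.9 ] op 0.0931 F [-0.7 -1.   0. ]
tool-frame shift [0.0004 0.0002 0.    ] twist 0
```

```bash
python3 -m creep '[[0,0,0,0,255],[0,0,0,0,255],[0,0,0,0,255],[0,0,0,0,255],[0,0,0,0,255],[0,0,0,0,255],[0,0,0,0,255],[0,0,0,0,255],[0,0,0,0,255],[0,0,0,0,255]]' 20; python3 - <<'E'
from h import *
goto(.599,-.0095,None,.121)
k=cam('wrist');im=read_camera('wrist')[:,:,::-1];cv2.imwrite('pics/w16.png',im)
E
```

```text
t: 24.32
tool_pos: [0.5993, -0.0096, 0.1209]
orientation: [0.364, -3.12, -0.0]
force: [0.8, 0.4, -0.2]
opening: 0.0482
t 24.32 pos [ 0.5993 -0.0096  0.1209] yaw_x -2.9094 zaxis [-1.e-04 -0.e+00 -1.e+00] q [-0.1   0.2   1.61 -0.    1.33 -1.9 ] op 0.0482 F [ 0.8  0.4 -0.2]
tool-frame shift [ 0.0003  0.0001 -0.0001] twist 0
```

View pics/w16.png

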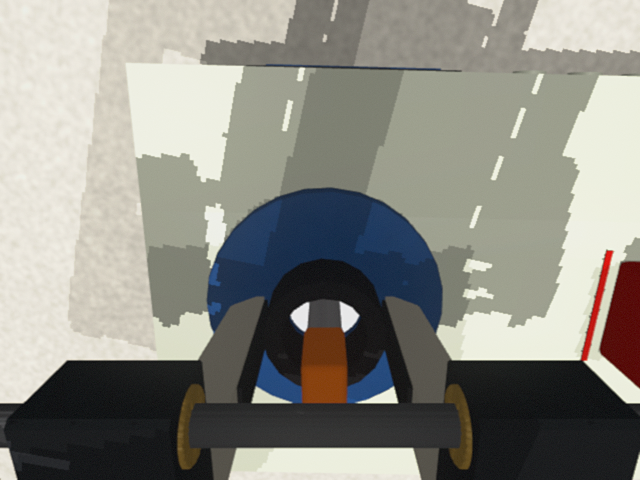

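```bash
python3 -m creep '[[0,0,-0.002,0,255],[0,0,-0.003,0,255],[0,0,-0.004,0,255],[0,0,-0.005,0,255],[0,0,0,0,255],[0,0,0,0,255],[0,0,0,0,255]]'; python3 - <<'E'
from h import *
st();st()
k=cam('wrist');im=read_camera('wrist')[:,:,::-1];cv2.imwrite('pics/w17.png',im)
goto(.5993,-.0096)
E
```

```text
t: 24.95
tool_pos: [0.5994, -0.0096, 0.1351]
orientation: [-0.364, 3.12, -0.0]
force: [0.4, 0.3, -1.3]
opening: 0.048
t 24.95 pos [ 0.5994 -0.0096  0.1351] yaw_x -2.9094 zaxis [ 3.e-04 -0.e+00 -1.e+00] q [-0.1   0.19  1.6   0.    1.35 -1.9 ] op 0.0480 F [ 0.4  0.3 -1.3]
t 24.95 pos [ 0.5994 -0.0096  0.1351] yaw_x -2.9094 zaxis [ 3.e-04 -0.e+00 -1.e+00] q [-0.1   0.19  1.6   0.    1.35 -1.9 ] op 0.0480 F [ 0.4  0.3 -1.3]
t 25.00 pos [ 0.5993 -0.0096  0.1348] yaw_x -2.9094 zaxis [-1.e-04 -0.e+00 -1.e+00] q [-0.1   0.19  1.6  -0.    1.35 -1.9 ] op 0.0482 F [-0.2 -0.4 -2.2]
tool-frame shift [-0. -0. -0.] twist 0
```

View pics/w17.png

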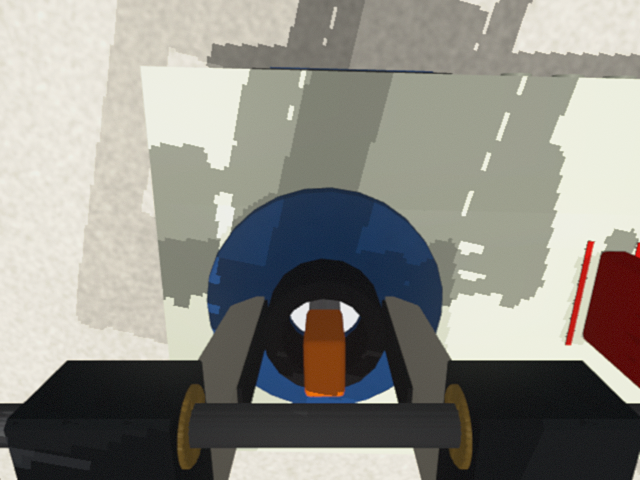

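```bash
python3 -m creep '[[0,0,-0.004,0,255],[0,0,-0.005,0,255],[0,0,-0.006,0,255],[0,0,-0.005,0,255],[0,0,0,0,255],[0,0,0,0,255],[0,0,0,0,255]]'; python3 - <<'E'
from h import *
goto(.5993,-.0096)
k=cam('wrist');im=read_camera('wrist')[:,:,::-1];cv2.imwrite('pics/w18.png',im)
E
```

```text
t: 25.58
tool_pos: [0.5994, -0.0096, 0.155]
orientation: [-0.364, 3.12, -0.0]
force: [-0.2, -0.2, -1.8]
opening: 0.0479
t 25.58 pos [ 0.5994 -0.0096  0.155 ] yaw_x -2.9094 zaxis [ 1.e-04 -0.e+00 -1.e+00] q [-0.1   0.17  1.58 -0.    1.39 -1.9 ] op 0.0479 F [-0.2 -0.2 -1.8]
tool-frame shift [ 0.0001  0.     -0.    ] twist 0
```

View pics/w18.png

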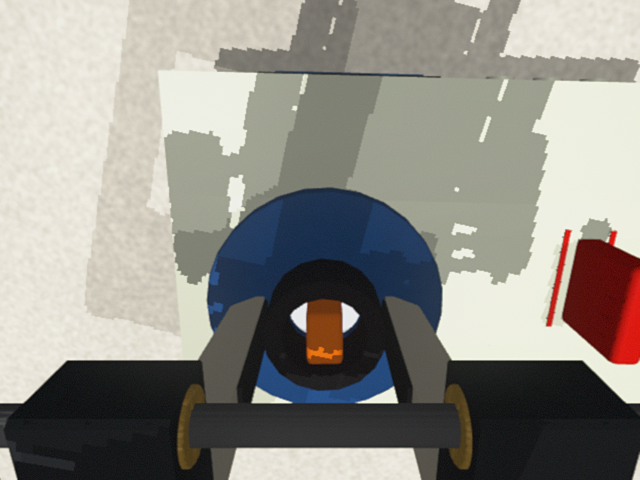

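```bash
python3 -m creep '[[0,0,-0.004,0,255],[0,0,-0.007,0,255],[0,0,-0.008,0,255],[0,0,-0.008,0,255],[0,0,-0.008,0,255],[0,0,-0.008,0,255],[0,0,-0.008,0,255],[0,0,-0.008,0,255],[0,0,-0.006,0,255],[0,0,-0.003,0,255],[0,0,0,0,255],[0,0,0,0,255]]';python3 -m creep '[[0,0,0,0,255],[0,0,0,0,255],[0,0,0,0,255],[0,0,0,0,255]]'; python3 - <<'E'
from h import *
goto(.5993,-.0096)
k=cam('wrist');im=read_camera('wrist')[:,:,::-1];cv2.imwrite('pics/w19.png',im)
im=read_camera('scene')[:,:,::-1];cv2.imwrite('pics/s19.png',cv2.resize(im[150:350,220:440],None,fx=3,fy=3))
st()
E
```

```text
t: 26.63
tool_pos: [0.5993, -0.0096, 0.2228]
orientation: [0.364, -3.12, -0.0]
force: [0.5, 0.2, -0.2]
opening: 0.0482
t: 26.97
tool_pos: [0.5991, -0.0096, 0.2225]
orientation: [0.364, -3.12, -0.0]
force: [-0.6, -0.5, -1.7]
opening: 0.0483
t 26.97 pos [ 0.5991 -0.0096  0.2225] yaw_x -2.9093 zaxis [-7.e-04  1.e-04 -1.e+00] q [-0.1   0.13  1.5  -0.    1.51 -1.9 ] op 0.0483 F [-0.6 -0.5 -1.7]
tool-frame shift [-0.0001 -0.0001 -0.    ] twist 0
t 27.07 pos [ 0.5992 -0.0096  0.2227] yaw_x -2.9093 zaxis [-4.e-04  0.e+00 -1.e+00] q [-0.1   0.13  1.5  -0.    1.51 -1.9 ] op 0.0482 F [ 0.1 -0.3 -0.7]
```

View pics/w19.png

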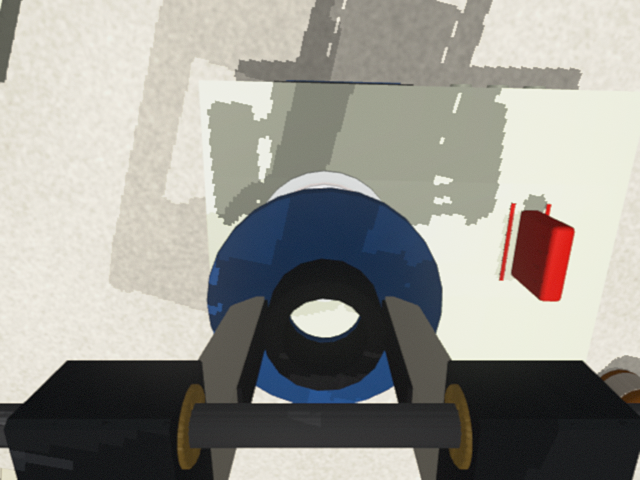

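View pics/s19.png

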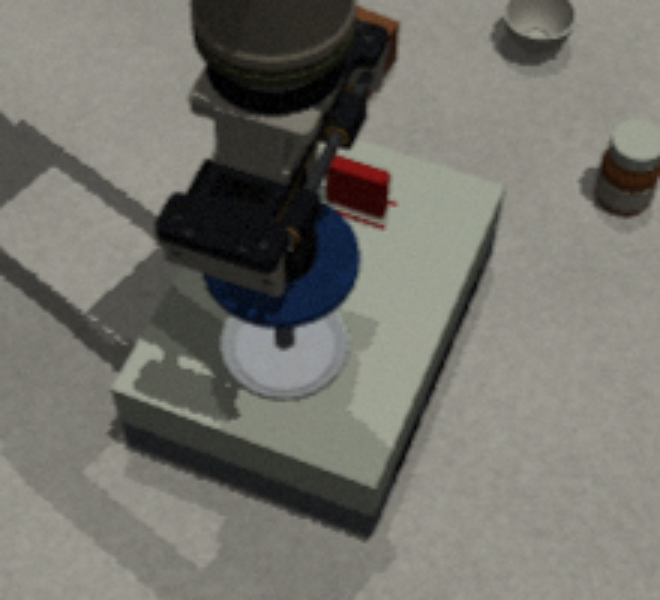

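```bash
python3 - <<'E'
from h import *
st();print(close_job())
E
```

```text
t 27.07 pos [ 0.5992 -0.0096  0.2227] yaw_x -2.9093 zaxis [-4.e-04  0.e+00 -1.e+00] q [-0.1   0.13  1.5  -0.    1.51 -1.9 ] op 0.0482 F [ 0.1 -0.3 -0.7]
the job is handed in; nothing more can be done
None
```

I completed all three steps and handed the job in at 27.1 s of the 67 s allowed; no verdict was reported.

- **Blade:** It slid into the slot and bottomed on the deck at a tool height of 110.6 mm, the height calculated beforehand. Afterwards the handle sat within about 1 px of midway between the red lines.
- **Nested lids:** I carried them together by the knob and lowered them into the well. They met the deck at a tool height of 148.0 mm (148.1 mm predicted). After release, the camera put the knob and disc within about 2.5 mm of the well centre.
- **Outer lid:** I lifted it by the collar alone, about 102 mm straight up, so its underside is about 108 mm above the deck. The gripper opening is steady at 48 mm, and the tool is level to under 0.001 rad.
- **Last pictures:** The inner lid still lies flat in the well, clear of the outer lid, and the blade is still in place. The jar and dish look untouched. I did not look closely at the bottle at the end, but nothing went near it.

No check failed. One disagreement: two ways of locating the outer disc in the pictures differed by about 2 mm along the tool's x axis. The knob still passed cleanly through the hole.

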